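Clip the coconut tools back on the rack in order of length

ROBOT

A 6-joint arm with a two-finger parallel gripper is mounted at the origin on the work surface. World frame = base frame: x ahead of the robot, y to its left, z up, the work surface at z = 0. Lengths are in m, angles in rad, forces in N, time in s.
With the tool pointing down it reaches from about 0.3 to 0.875 m from the base axis. Payload 6.4 kg.
Tool frame: the origin (TCP) lies at the very end of the fingers, on their centre line; the grasp point (between the pads) lies 19 mm behind it; z points along the fingers, y is the direction in which the jaws open and shut (so a half turn about z gives the same grasp; the last joint's range is limited). The gripper opens to 85 mm and grips with 20 to 120 N. Pads are 22 mm wide; open, the fingers measure 114 mm over their backs; the gripper's body (76 mm by 85 mm) begins 54 mm behind the grasp point. The pads swing forward as they close: fully open they stand 13 mm farther back than shut.
Start: joints at [-1.452, 0.181, 1.607, -0, 1.354, -0.206], TCP at [0.184, -0.545, 0.231] pointing down, gripper open.
Joint ranges: [-2.99, 2.99], [-0.89, 2.07], [0.3, 2.58], [-1.14, 4.28], [0, 2.63], [-3.12, 3.12]. Speed limits (rad/s): [2.57, 2.57, 3.01, 3.14, 3.14, 3.14].

INTERFACE

Orientations are given as a unit quaternion [w, x, y, z].
In Python, from bench import * gives the robot as it stands.
- The arm moves only by the tool arm_command, never from a script. Its argument "motion" is text: rows parted by semicolons, each of 7 numbers parted by spaces: the shift along the tool's x, y, z in units of 0.2 m (1.0 is 0.2 m), then the turn, a rotation vector about the tool's x, y, z in units of 60 degrees (1.0 is 60 degrees), then the opening, from 0 (shut) to 1 (fully open). In form: tx ty tz ax ay az grip; .... A call has 1 to 10 rows; each row shifts and turns the pose as measured when the row begins, along the tool's axes as they then stand; what a row does not reach is not made up. A row lasts 1/12 s, in which the tool goes at most 41.7 mm and 7.16 degrees, less where a joint would pass 70% of its speed; a pose out of reach is approached as far as the arm can. A call with a number of a shift or a turn outside -1 to 1 is refused whole. A call with a gripper value outside its range is refused whole. The fingers move at their own pace and stop on an object; the grip force is fixed at half the most. Time passes only in rows, so rows that do not move let the fingers close. It gives the time, the measured TCP pose, the force and the opening at its end, in the units of the state.
- get_obs(): the state, without advancing time (a new reading comes with each control period).
- camera(name): name is "scene" or "top" or "wrist"; returns a dict with "img" (420x560x3 uint8, red, green, blue), "intrinsics" (3x3 intrinsics, pixels), "pose" (4x4, takes a point from camera to world coordinates); the wrist camera has in their place "mount" (4x4, takes a point from camera to tool coordinates, whose origin is the TCP and whose axes are the flange's). Camera axes: x right, y down, z forward; pixel columns grow to the right and rows downward; lengths in m; the calibration is good to about 2 mm. A picture is of the moment at which its call begins: read the wrist's pose just before it. There is no depth.
- hand_in(): hands the job in, once; it reports no verdict.
Trained networks look in the newest picture that a camera, given by its name, has taken for a name from the list of things; names that differ only in an ending like _2 or _b are one class to them, and where a whole thing is asked for, a point or a joint stands for the part that bears it (a point fixed in the world has none). Each returns a list of dicts, best first, with "conf" (0 to 1); they miss things now and then, are a little off and sometimes report something else, mostly with a low value. They report only what shows in the picture. A call takes as long as a camera call. They do not tell look-alikes from the thing itself.
- search_frame(camera, target): "box" ([left, top, right, bottom] in pixels, round what is visible of it).
The state is a dict: "time_s": time; "q": joint angles; "dq": joint speeds; "joint_efforts": joint torques, N m; "eef_pos": TCP position; "eef_rot": TCP orientation; "wrist_force": force on the tool from outside, world axes, zero at the start; "torque": the same for the moment, N m; "opening": opening from 0.0 (shut) to 1.0 (fully open).
Only numpy, scipy, OpenCV 4.12 (cv2) and the standard library are available. Lean on these libraries where they do the work, as an engineer would, in place of code of your own. Each camera call takes 0.05 s, during which the arm holds its last target.

TASK

Put the four coconut tools that lie on the white cutting board back on the tool rack in order of overall length: the longest in the clips next to the cleaver, then the next longest, down to the shortest in the clips next to the whetstone. Lay each tool lengthwise over its pair of spring clips with its metal head pointing the same way as the cleaver's blade, push its handle down until it snaps fully home on both saddles, and let go. Leave the cleaver, the whetstone, the trimmed coconut and the steel cup where they are.

Things in the scene. Friction and masses are not known exactly. Their poses are not given: they have to be found in the camera images.
- tapper: coconut tapper, shortest tool, 165 mm overall: a short steel tube with a pointed end, 45 mm beyond the handle; dark octagonal wooden handle 120 mm long, 22 mm across flats. Origin on the handle's axis at mid-handle (handle from -60 to +60 mm along own x, head to own +x), 11 mm above what it lies on; about 110 g, balance point within 30 mm of the origin
- scraper: coconut flesh scraper, 200 mm overall: a flat 10 mm steel strip with a 28 mm round disc at the end, 80 mm beyond the handle; dark octagonal wooden handle 120 mm long, 22 mm across flats. Origin on the handle's axis at mid-handle (handle from -60 to +60 mm along own x, head to own +x), 11 mm above what it lies on; about 130 g, balance point within 30 mm of the origin
- knife: trimming knife, 235 mm overall: a flat steel blade 22 mm wide, 115 mm beyond the handle; dark octagonal wooden handle 120 mm long, 22 mm across flats. Origin on the handle's axis at mid-handle (handle from -60 to +60 mm along own x, head to own +x), 11 mm above what it lies on; about 150 g, balance point within 30 mm of the origin
- pry_bar: husk pry bar, longest loose tool, 270 mm overall: a 12 mm round steel shaft that ends in a flat flared blade 28 mm wide, 150 mm beyond the handle; dark octagonal wooden handle 120 mm long, 22 mm across flats. Origin on the handle's axis at mid-handle (handle from -60 to +60 mm along own x, head to own +x), 11 mm above what it lies on; about 170 g, balance point within 30 mm of the origin
- rack: fixed light-wood board 330 x 450 x 15 mm, flat. Origin on its underside; own x points as the cleaver's blade and the clipped tools' heads do (board from -130 to +200 mm), own y along the row of clips. Four pairs of clips at x = -50, y = -112.5, -37.5, 37.5, 112.5 mm. By y = +182 mm lies the cleaver and by y = -182 mm a two-tone whetstone 180 x 60 x 28 mm, or the other way round
- clips_a: one of four identical pairs of steel spring clips on the rack; the letters tell nothing of their order in the row. Origin on the rack's top, midway between the pair; own x along the tool. The clips stand at own x = -42 and +42 mm, each 14 mm long in x; between them is room for fingers. Each clip: a saddle 14 mm high between two sprung jaws. For the snapping action see clips_b
- clips_b: as clips_a. The jaws' flared mouth is 35 mm wide, 46 mm above this origin: a handle may enter up to 5 mm off the middle. Pushed straight down, it meets the jaws with its axis some 47 mm above this origin, takes about 10 N in all to pass both clips, and snaps onto the saddles, axis 25 mm above this origin, jaws closed over it. Pulling it out takes as much
- clips_c: a pair of spring clips, as clips_a and clips_b
- clips_d: a pair of spring clips, as clips_a and clips_b
- cleaver: cleaver lying flat at one end of the rack: dark steel blade 180 x 88 mm and wooden handle, 290 mm overall, 26 mm high at the handle. Origin in the handle, 25 mm from its butt; blade to own +x. Loose: leave it
Mind the look-alikes: they are no part of the job. What is shaped like the knife but blue or turquoise is not meant.

How it is judged:
At the end, for the whole second after the job is handed in: Away from the cleaver along the row: pry bar, knife, scraper, tapper, each within 10 mm of its place across and 15 mm along the tool, its axis 35 to 44.5 mm above the rack's underside (40 is home), heads along the rack's +x within 0.12 rad, at rest, released (((y of cleaver in the frame of rack above 0 m and y of tapper in the frame of rack between -0.1225 and -0.1025 m and y of scraper in the frame of rack between -0.0475 and -0.0275 m and y of knife in the frame of rack between 0.0275 and 0.0475 m and y of pry_bar in the frame of rack between 0.1025 and 0.1225 m) or (y of cleaver in the frame of rack below 0 m and y of tapper in the frame of rack between 0.1025 and 0.1225 m and y of scraper in the frame of rack between 0.0275 and 0.0475 m and y of knife in the frame of rack between -0.0475 and -0.0275 m and y of pry_bar in the frame of rack between -0.1225 and -0.1025 m)) and x of tapper in the frame of rack between -0.065 and -0.035 m and x of rack in the frame of tapper above 0.02 m and z of tapper in the frame of rack between 0.035 and 0.0445 m and angle between the x axis of each of tapper, scraper, knife, pry_bar and the x axis of rack, either way round below 0.12 rad and linear speed of each of tapper, scraper, knife, pry_bar below 0.02 m/s and contact force between each of tapper, scraper, knife, pry_bar and the fingers below 0.05 N and x of scraper in the frame of rack between -0.065 and -0.035 m and x of rack in the frame of scraper above 0.02 m and z of scraper in the frame of rack between 0.035 and 0.0445 m and x of knife in the frame of rack between -0.065 and -0.035 m and x of rack in the frame of knife above 0.02 m and z of knife in the frame of rack between 0.035 and 0.0445 m and x of pry_bar in the frame of rack between -0.065 and -0.035 m and x of rack in the frame of pry_bar above 0.02 m and z of pry_bar in the frame of rack between 0.035 and 0.0445 m); the robot touches nothing.
It fails at once if the cleaver was pushed out of its place (distance of cleaver from where it was at the start of the episode above 0.02 m).
It fails at once if the whetstone was pushed out of its place (distance of whetstone from where it was at the start of the episode above 0.02 m).
It fails at once if the trimmed coconut was pushed out of its place (distance of coconut from where it was at the start of the episode above 0.03 m).
It fails at once if the steel cup was pushed out of its place (distance of steel_cup from where it was at the start of the episode above 0.03 m).
It also fails if it takes over 122 s, if anything falls off the work surface, if the arm or the gripper's body presses on something with over 40 N, if the wrist force passes 120 N, or if a joint passes its speed limit or range.

## Working session

There is one attempt and no reset: what is moved stays moved. The work goes in short steps, Python scripts to look and compute and a tool call to move; the robot and the scene stay as the last step left them, time stands still between calls to the robot, and variables do not carry over. Pictures are saved under pics/ and viewed, and the job is handed in when it is done.

Besides the shell and the picture viewer there is one more tool, called after "Emit:" as name(argument=value, ...), one argument or row to a line, values as JSON. arm_command: Moves the arm, as the interface text tells. Shifts and turns lie within -1 to 1; 1 stands for 0.2 m of shift or 60 degrees of turn. Its arguments: {"type":"object","properties":{"motion":{"type":"string"}},"required":["motion"]}

```bash
mkdir -p pics; ls; python3 - <<'E'
from bench import *
import cv2
print(get_obs())
for n in ["scene","top","wrist"]:
    c=camera(n); cv2.imwrite(f"pics/{n}0.png",c["img"][:,:,::-1])
    print(n,c["intrinsics"],c.get("pose",c.get("mount")))
    for t in ["tapper","scraper","knife","pry_bar","rack","clips_a","cleaver"]:
        r=search_frame(n,t); print(t,[(round(x["conf"],2),[int(v) for v in x["box"]]) for x in r])
E
```

```text
pics
{'time_s': 0.0, 'q': array([-1.45228609e+00,  1.81558066e-01,  1.60801198e+00, -4.28786490e-05,
        1.35383041e+00, -2.06290787e-01]), 'dq': array([-0.00107977,  0.00050186,  0.00120322, -0.00101829, -0.0006678 ,
       -0.000937  ]), 'joint_efforts': array([ 8.75640671e-05, -4.44869006e+01, -3.51336908e+01, -2.06644281e-04,
        8.84516659e-03,  1.84827871e-05]), 'eef_pos': array([ 0.18343417, -0.54435632,  0.23037268]), 'eef_rot': array([-9.03947801e-04,  9.86840841e-01,  1.61692106e-01,  1.87473319e-05]), 'wrist_force': array([-0.09603464,  0.13611069, -0.1309528 ]), 'torque': array([-0.05603994,  0.02983866, -0.03291007]), 'opening': 1.0054805658748676}
scene [[408.88746183   0.         284.87489509]
 [  0.         408.88746183 209.79569705]
 [  0.           0.           1.        ]] [[ 0.66647505  0.57051105 -0.47992515  0.96742099]
 [ 0.74548408 -0.51692192  0.42076741 -0.4005797 ]
 [-0.00803137 -0.63820754 -0.76982247  0.96251923]
 [ 0.          0.          0.          1.        ]]
tapper [(0.96, [304, 211, 340, 254]), (0.59, [324, 203, 376, 260]), (0.31, [121, 248
[... 1035 characters left out ...]
, [211, 130, 228, 199]), (0.16, [228, 153, 236, 202])]
rack [(0.68, [312, 111, 436, 208])]
clips_a [(0.7, [397, 161, 416, 189]), (0.66, [337, 166, 351, 196]), (0.57, [360, 162, 371, 194])]
cleaver [(0.87, [308, 117, 339, 193])]
wrist [[300.88451117   0.         280.43726279]
 [  0.         300.88451117 204.42148042]
 [  0.           0.           1.        ]] [[-1.11249753e-03 -9.51874847e-01 -3.06484971e-01  7.99792346e-02]
 [ 9.99999350e-01 -1.13551942e-03 -1.03184294e-04  1.73752987e-04]
 [-2.49801103e-04 -3.06484887e-01  9.51875492e-01 -1.42313384e-01]
 [ 0.00000000e+00  0.00000000e+00  0.00000000e+00  1.00000000e+00]]
tapper []
scraper []
knife []
pry_bar []
rack []
clips_a []
cleaver []
```

View pics/scene0.png

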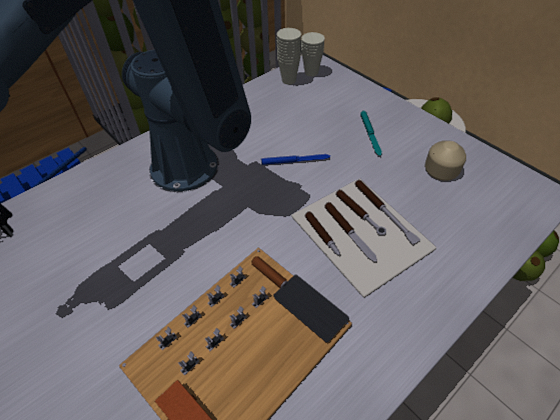

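View pics/top0.png

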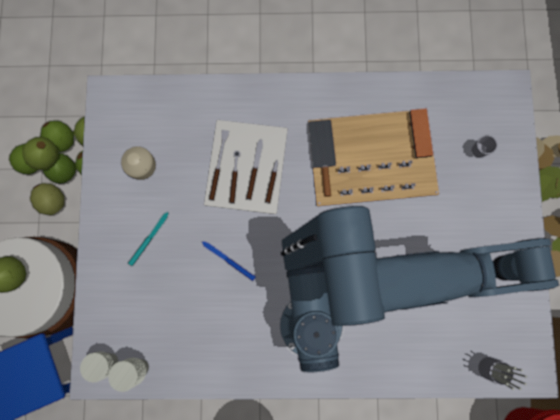

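```bash
python3 - <<'E'
import cv2
a=cv2.imread("pics/top0.png")
cv2.imwrite("pics/top0a.png",cv2.resize(a[120:220,200:300],None,fx=6,fy=6,interpolation=cv2.INTER_CUBIC))
cv2.imwrite("pics/top0b.png",cv2.resize(a[100:220,300:445],None,fx=5,fy=5,interpolation=cv2.INTER_CUBIC))
E
```

```text
(no output)
```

View pics/top0a.png

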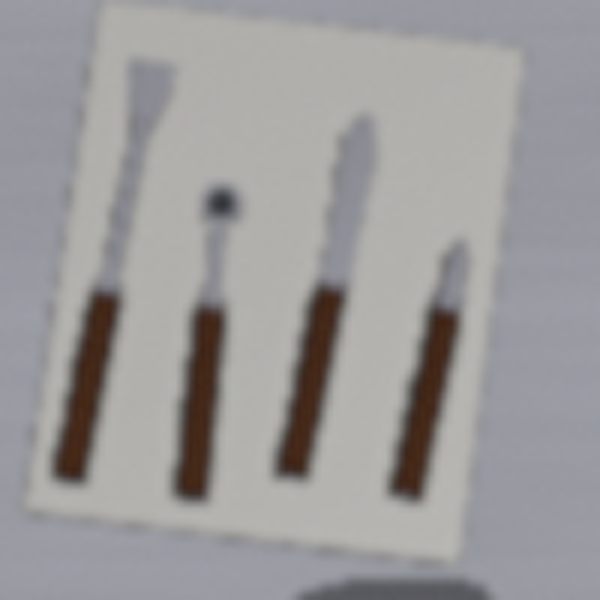

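View pics/top0b.png

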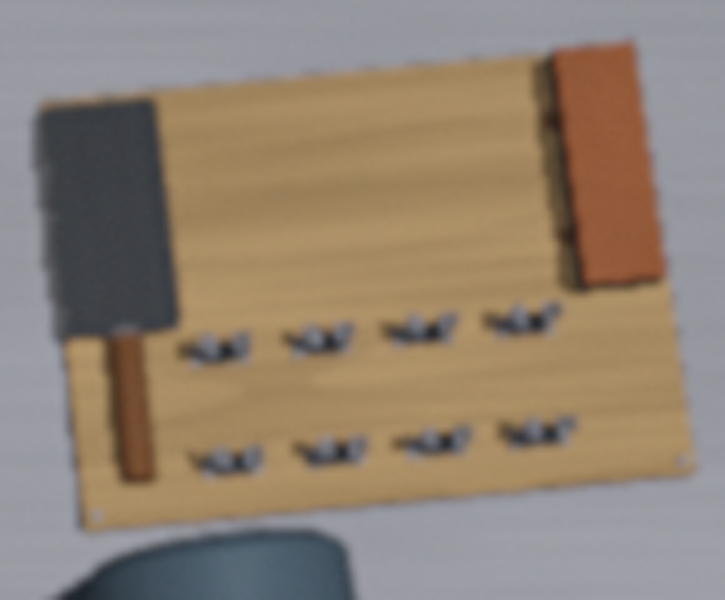

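The four tools lie on the board with their heads toward image-up (+x world). Left to right in the top picture they are pry bar (~85,390 in the crop), scraper, knife and tapper. The cleaver is at the rack's left end (+y) and the whetstone at its right, and the blade points +x. Next I'll measure them.

```bash
cat > h.py <<'E'
from bench import *
import cv2, numpy as np
from scipy.spatial.transform import Rotation as R
def tcp(o=None):
    o=o or get_obs(); T=np.eye(4); q=o["eef_rot"]; T[:3,:3]=R.from_quat([q[1],q[2],q[3],q[0]]).as_matrix(); T[:3,3]=o["eef_pos"]; return T
def ray(K,P,uv,z):
    d=P[:3,:3]@np.linalg.solve(K,[uv[0],uv[1],1]); o=P[:3,3]; return o+d*(z-o[2])/d[2]
def wcam():
    T=tcp(); c=camera("wrist"); return c["img"],c["intrinsics"],T@c["mount"]
def need(p,yaw):
    """shift in tool axes, mm and units, plus turn"""
    T=tcp(); d=T[:3,:3].T@(np.array(p)-T[:3,3])
    x=np.array([np.cos(yaw),np.sin(yaw),0]); z=np.array([0,0,-1.]); Rt=np.stack([x,np.cross(z,x),z],1)
    rv=R.from_matrix(T[:3,:3].T@Rt).as_rotvec()
    print("shift mm",np.round(d*1000,1),"units",np.round(d/0.2,4),"turn deg",np.round(np.degrees(rv),2),"units",np.round(np.degrees(rv)/60,4))
def st():
    o=get_obs(); T=tcp(o); print("t",round(o["time_s"],2),"tcp",np.round(o["eef_pos"],4),"yaw",round(np.degrees(np.arctan2(T[1,0],T[0,0])),2),"tilt",np.round(T[:2,2],4),"F",np.round(o["wrist_force"],1),"open",round(o["opening"],3))
E
python3 - <<'E'
from h import *
c=camera("top");K,P=c["intrinsics"],c["pose"]
print("rack corners",[np.round(ray(K,P,(300+u/5,100+v/5),.015)[:2],3) for u,v in [(42,102),(632,42),(85,530),(692,472)]])
for n,uv in dict(pry=[(70,478),(107,293)],scr=[(190,495),(210,307)],kn=[(293,475),(330,290)],tap=[(407,495),(445,310)]).items():
    a,b=[ray(K,P,(200+u/6,120+v/6),.02)for u,v in uv]; print(n,np.round(a,3),np.round(b,3),np.linalg.norm(a-b),np.degrees(np.arctan2(b[1]-a[1],b[0]-a[0])),np.round((a+b)/2,3))
need([0.52,0.24,0.40],0)
E
```

```text
rack corners [array([ 0.753, -0.005]), array([ 0.794, -0.448]), array([ 0.427, -0.032]), array([ 0.466, -0.475])]
pry [0.453 0.353 0.02 ] [0.569 0.332 0.02 ] 0.11729298913303202 -10.368635711555807 [0.511 0.342 0.02 ]
scr [0.442 0.28  0.02 ] [0.559 0.268 0.02 ] 0.11764259362301757 -5.506558520556265 [0.501 0.274 0.02 ]
kn [0.454 0.217 0.02 ] [0.569 0.195 0.02 ] 0.11742477057191919 -10.974252036807137 [0.512 0.206 0.02 ]
tap [0.441 0.148 0.02 ] [0.556 0.124 0.02 ] 0.11736257188047318 -11.588540921589173 [0.498 0.136 0.02 ]
shift mm [ 569.4 -636.5 -168.7] units [ 2.8469 -3.1826 -0.8435] turn deg [-0.    0.   18.61] units [-0.      0.      0.3102]
```

```bash
python3 - <<'E'
from h import *
need([0.62,-0.24,0.27],np.radians(5.3))
E
```

```text
shift mm [ 511.  -149.7  -38.7] units [ 2.5549 -0.7485 -0.1936] turn deg [-0.    0.   13.31] units [-0.      0.      0.2218]
```

Emit:
arm_command(
  motion="0 0 0 0 0 0.11 1;0 0 0 0 0 0.11 1;0 0 0 0 0 0 1",
)

```text
time_s: 1.5
eef_pos: [0.1835, -0.5449, 0.2313]
eef_rot: [-0.0, 0.999, 0.043, -0.0]
wrist_force: [-0.5, 0.0, 0.1]
opening: 1.002
```

```bash
python3 - <<'E'
from h import *
st();need([0.62,-0.24,0.27],np.radians(5.3))
E
```

```text
t 1.5 tcp [ 0.1835 -0.5449  0.2313] yaw 4.91 tilt [-0.  0.] F [-0.5  0.   0.1] open 1.002
shift mm [ 461.  -266.5  -38.7] units [ 2.3049 -1.3324 -0.1936] turn deg [-0.    0.   -0.39] units [-0.      0.     -0.0065]
```

Emit:
arm_command(
  motion="0.177 -0.1025 -0.015 0 0 0 1;0.177 -0.1025 -0.015 0 0 0 1;0.177 -0.1025 -0.015 0 0 0 1;0.177 -0.1025 -0.015 0 0 0 1;0.177 -0.1025 -0.015 0 0 0 1;0.177 -0.1025 -0.015 0 0 0 1;0.177 -0.1025 -0.015 0 0 0 1;0.177 -0.1025 -0.015 0 0 0 1;0.177 -0.1025 -0.015 0 0 0 1;0.177 -0.1025 -0.015 0 0 0 1",
)

```text
time_s: 2.33
eef_pos: [0.517, -0.3066, 0.2613]
eef_rot: [0.002, 0.999, 0.053, -0.0]
wrist_force: [0.7, -0.8, 0.3]
opening: 1.003
```

```bash
python3 - <<'E'
from h import *
st();need([0.62,-0.24,0.27],np.radians(5.3))
E
```

```text
t 2.33 tcp [ 0.517  -0.3066  0.2613] yaw 6.12 tilt [-0.0008 -0.0036] F [ 0.7 -0.8  0.3] open 1.003
shift mm [109.5 -55.3  -9. ] units [ 0.5474 -0.2763 -0.0451] turn deg [0.2  0.06 0.82] units [0.0033 0.0011 0.0136]
```

Emit:
arm_command(
  motion="0.18 -0.09 -0.015 0 0 0.01 1;0.18 -0.09 -0.015 0 0 0 1;0.18 -0.09 -0.015 0 0 0 1;0 0 0 0 0 0 1;0 0 0 0 0 0 1;0 0 0 0 0 0 1",
)

```text
time_s: 2.83
eef_pos: [0.6276, -0.2309, 0.2701]
eef_rot: [0.001, 0.998, 0.064, 0.001]
wrist_force: [0.7, 0.7, 0.9]
opening: 0.999
```

```bash
python3 - <<'E'
from h import *
st();img,K,P=wcam();np.savez("w1.npz",img=img,K=K,P=P);cv2.imwrite("pics/w1.png",img[:,:,::-1])
r=search_frame("wrist","clips_a"); print([(round(x["conf"],2),[int(v) for v in x["box"]]) for x in r])
E
```

```text
t 2.83 tcp [ 0.6276 -0.2309  0.2701] yaw 7.31 tilt [ 0.0021 -0.0026] F [0.7 0.7 0.9] open 0.999
[(0.95, [237, 207, 272, 285]), (0.92, [178, 204, 215, 282]), (0.84, [287, 206, 327, 287]), (0.57, [337, 213, 385, 286])]
```

View pics/w1.png

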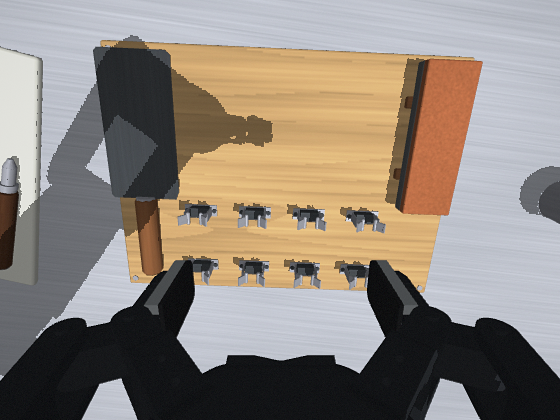

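The wrist picture shows the whole rack, with clip pairs in columns near x = 197, 252, 307 and 362 px. I'll refine the corners.

```bash
python3 - <<'E'
import cv2,numpy as np
a=cv2.imread("pics/w1.png")
def cr(x,y,s=40,f=7): return cv2.resize(a[y:y+s,x:x+s],None,fx=f,fy=f,interpolation=cv2.INTER_CUBIC)
cv2.imwrite("pics/w1c.png",np.vstack([np.hstack([cr(85,25),cr(455,40)]),np.hstack([cr(110,260),cr(405,265)])]))
cv2.imwrite("pics/w1d.png",cv2.resize(a[190:295,170:395],None,fx=3.5,fy=3.5,interpolation=cv2.INTER_CUBIC))
E
```

```text
(no output)
```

View pics/w1c.png

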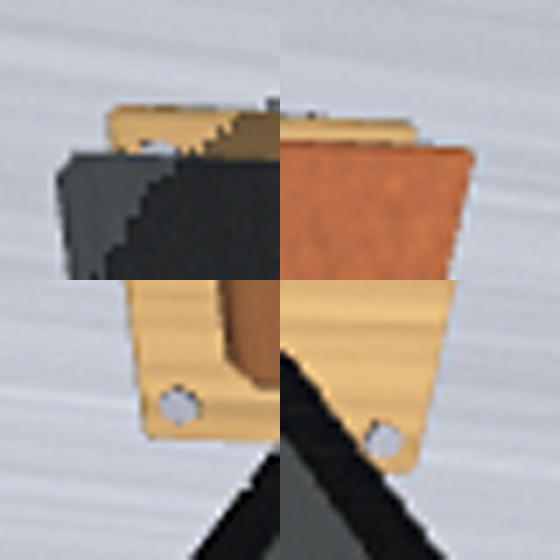

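View pics/w1d.png

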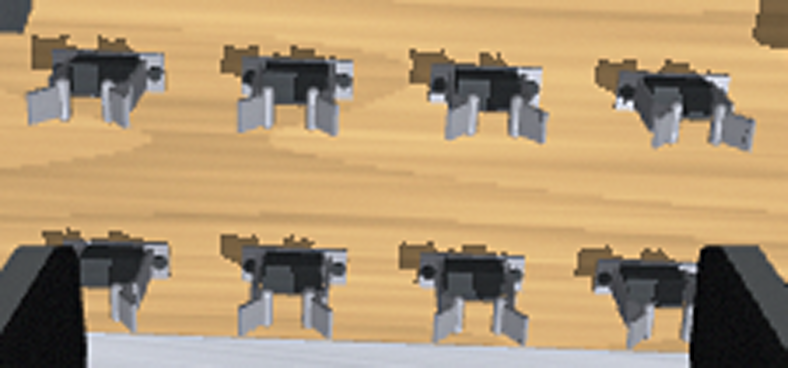

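```bash
python3 - <<'E'
from h import *
from scipy.optimize import least_squares
d=np.load("w1.npz");img,K,P=d["img"],d["K"],d["P"]
uv=np.array([(100.3,39.7),(474.6,57.1),(130.7,282.6),(424.3,292.6)])
loc=np.array([(.2,.225),(.2,-.225),(-.13,.225),(-.13,-.225)])
w=np.array([ray(K,P,p,.015)[:2] for p in uv]); print(np.round(w,4))
def pose(p,l): c,s=np.cos(p[2]),np.sin(p[2]); return l@np.array([[c,s],[-s,c]])+p[:2]
r=least_squares(lambda p:(pose(p,loc)-w).ravel(),[.56,-.25,.09]); p=r.x
print(p,np.degrees(p[2]),np.round((pose(p,loc)-w)*1000,1))
np.save("rack.npy",p)
def proj(X): 
    c=np.linalg.inv(P)@np.append(X,1); v=K@c[:3]; return v[:2]/v[2]
b=img[:,:,::-1].copy()
for y in (-.1125,-.0375,.0375,.1125):
  print(y,np.round(pose(p,np.array([[-.05,y]])),4))
  for x in (-.092,-.008):
    for yy in (-.0175,.0175):
      q=pose(p,np.array([[x,y+yy]]))[0]; u=proj([*q,.061]); cv2.circle(b,tuple(int(round(v)) for v in u),1,(0,0,255),-1)
    q=pose(p,np.array([[x,y]]))[0]; u=proj([*q,.029]); cv2.circle(b,tuple(int(round(v)) for v in u),1,(0,255,0),-1)
cv2.imwrite("pics/w1e.png",cv2.resize(b[190:295,170:395],None,fx=3.5,fy=3.5,interpolation=cv2.INTER_NEAREST))
E
```

```text
[[ 0.7562 -0.0012]
 [ 0.7941 -0.4456]
 [ 0.4293 -0.0288]
 [ 0.4673 -0.4744]]
[ 0.57684333 -0.24047941  0.08538822] 4.892384642427409 [[ 0.7  2. ]
 [ 1.2 -2. ]
 [-1.1  1.4]
 [-0.8 -1.4]]
-0.1125 [[ 0.5366 -0.3568]]
-0.0375 [[ 0.5302 -0.2821]]
0.0375 [[ 0.5238 -0.2074]]
0.1125 [[ 0.5174 -0.1327]]
```

View pics/w1e.png

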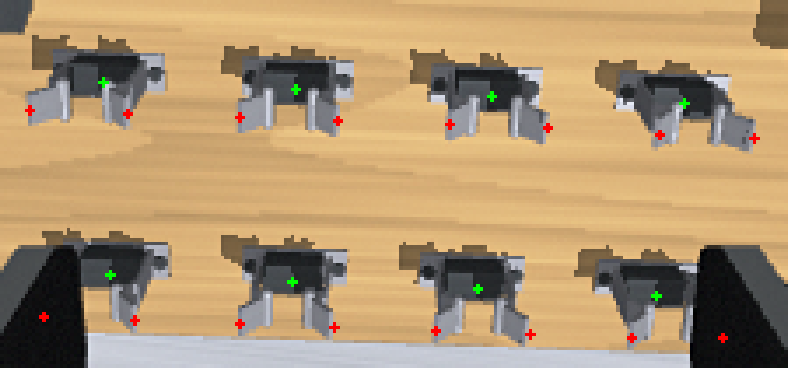

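Emit:
arm_command(
  motion="-0.03 -0.2 0 0 0 0.117 1;-0.03 -0.2 0 0 0 0.117 1;-0.03 -0.2 0 0 0 0.05 1;-0.03 -0.2 0 0 0 0 1;-0.03 -0.2 0 0 0 0 1;-0.03 -0.2 0 0 0 0 1;-0.03 -0.2 0 0 0 0 1;-0.03 -0.2 0 0 0 0 1;-0.03 -0.2 0 0 0 0 1;-0.03 -0.2 0 0 0 0 1",
)

```text
time_s: 3.77
eef_pos: [0.6151, 0.16, 0.2682]
eef_rot: [0.004, 0.994, -0.108, 0.001]
wrist_force: [0.7, -0.6, 0.3]
opening: 1.004
```

```bash
python3 - <<'E'
from h import *
st();need([0.56,0.24,0.27],np.radians(-9))
E
```

```text
t 3.77 tcp [0.6151 0.16   0.2682] yaw -12.35 tilt [ 0.0014 -0.0082] F [ 0.7 -0.6  0.3] open 1.004
shift mm [-71.  -66.4  -2.5] units [-0.3549 -0.3318 -0.0126] turn deg [ 0.44 -0.16 -3.35] units [ 0.0074 -0.0027 -0.0559]
```

Emit:
arm_command(
  motion="-0.12 -0.1 0 0.007 -0.003 -0.05 1;-0.12 -0.1 0 0 0 0 1;-0.12 -0.1 0 0 0 0 1;0 0 0 0 0 0 1;0 0 0 0 0 0 1;0 0 0 0 0 0 1",
)

```text
time_s: 4.27
eef_pos: [0.551, 0.235, 0.2679]
eef_rot: [-0.001, 0.997, -0.079, -0.0]
wrist_force: [0.6, 0.2, -0.1]
opening: 1.0
```

```bash
python3 - <<'E'
from h import *
st();img,K,P=wcam();np.savez("w2.npz",img=img,K=K,P=P);cv2.imwrite("pics/w2.png",img[:,:,::-1])
for t in ["tapper","scraper","knife","pry_bar"]:
    r=search_frame("wrist",t); print(t,[(round(x["conf"],2),[int(v) for v in x["box"]]) for x in r])
hsv=cv2.cvtColor(img,cv2.COLOR_RGB2HSV); m=((hsv[...,0]<15)&(hsv[...,1]>110)&(hsv[...,2]>25)).astype(np.uint8)
n,l,s,c=cv2.connectedComponentsWithStats(m)
for i in range(1,n):
    if s[i,4]>150: print(i,s[i],cv2.minAreaRect(np.argwhere(l==i)[:,::-1].astype(np.float32)))
E
```

```text
t 4.27 tcp [0.551  0.235  0.2679] yaw -9.08 tilt [-0.0004  0.0013] F [ 0.6  0.2 -0.1] open 1.0
tapper [(0.83, [342, 117, 375, 244])]
scraper [(0.62, [235, 104, 268, 256])]
knife [(0.92, [211, 336, 290, 362]), (0.78, [295, 52, 324, 240]), (0.59, [94, 287, 115, 325])]
pry_bar [(0.9, [186, 42, 212, 257])]
1 [ 501  119   29   87 2200] ((515.0, 162.0), (86.0, 28.0), 90.0)
2 [ 294  153   21   88 1352] ((303.9844970703125, 196.7637939453125), (16.266000747680664, 86.9085922241211), 3.3664605617523193)
3 [ 345  155   27   87 1402] ((357.429443359375, 198.16285705566406), (16.985694885253906, 87.13905334472656), 7.471558570861816)
4 [ 194  171   21   85 1356] ((203.93643188476562, 213.22817993164062), (83.84526824951172, 17.128602981567383), 87.1375961303711)
5 [ 244  170   23   86 1299] ((256.02191162109375, 212.70822143554688), (84.32360076904297, 16.22614097595215), 83.9909896850586)
```

View pics/w2.png

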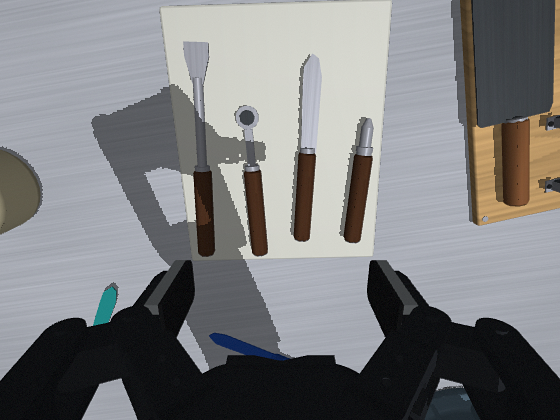

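The four handles are clearly separated: pry bar (204,213), scraper (256,213), knife (304,197) and tapper (357,198). The heads point image-up.

```bash
python3 - <<'E'
from h import *
d=np.load("w2.npz");img,K,P=d["img"],d["K"],d["P"]
hsv=cv2.cvtColor(img,cv2.COLOR_RGB2HSV); m=((hsv[...,0]<15)&(hsv[...,1]>110)&(hsv[...,2]>25)).astype(np.uint8)
n,l,s,c=cv2.connectedComponentsWithStats(m)
names={2:"knife",3:"tapper",4:"pry",5:"scraper"}
for i in names:
    pts=np.argwhere(l==i)[:,::-1].astype(np.float32)
    (cx,cy),(w,h),a=cv2.minAreaRect(pts); 
    L=max(w,h)+1; a=np.radians(a) if w>h else np.radians(a+90)
    dv=np.array([np.cos(a),np.sin(a)]); dv*=-np.sign(dv[1])  # up
    vx,vy,x0,y0=cv2.fitLine(pts,cv2.DIST_L2,0,.01,.01).ravel()
    if vy>0: vx,vy=-vx,-vy
    dv=np.array([vx,vy]); ctr=np.array([x0,y0])+.0
    for z in (.017,.023):
        A=ray(K,P,ctr-dv*L/2,z);B=ray(K,P,ctr+dv*L/2,z);M=(A+B)/2
        print(names[i],z,"len",round(np.linalg.norm(B-A)*1000,1),"mid",np.round(M,4),"yaw",round(np.degrees(np.arctan2(B[1]-A[1],B[0]-A[0])),2))
uv=[(162,8),(391,1),(373,256),(193,260)]
for z in (0,.006,.012):
    w=[ray(K,P,p,z) for p in uv]; print(z,[round(np.linalg.norm(w[i]-w[(i+1)%4])*1000,1) for i in range(4)])
E
```

```text
knife 0.017 len 124.6 mid [0.5092 0.2105 0.017 ] yaw -11.59
knife 0.023 len 122.7 mid [0.511  0.2107 0.023 ] yaw -11.59
tapper 0.017 len 124.5 mid [0.4954 0.1389 0.017 ] yaw -12.44
tapper 0.023 len 122.6 mid [0.4975 0.1401 0.023 ] yaw -12.44
pry 0.017 len 124.8 mid [0.5072 0.3503 0.017 ] yaw -10.92
pry 0.023 len 122.9 mid [0.5091 0.3484 0.023 ] yaw -10.92
scraper 0.017 len 125.1 mid [0.4967 0.2792 0.017 ] yaw -5.42
scraper 0.023 len 123.2 mid [0.4987 0.2783 0.023 ] yaw -5.42
0 [np.float64(270.3), np.float64(333.6), np.float64(273.6), np.float64(333.3)]
0.006 [np.float64(266.3), np.float64(328.7), np.float64(269.6), np.float64(328.4)]
0.012 [np.float64(262.3), np.float64(323.8), np.float64(265.6), np.float64(323.6)]
```

```bash
python3 - <<'E'
from h import *
need([0.4975,0.140,0.10],np.radians(-12.4))
E
```

```text
shift mm [-38.4 102.3 167.5] units [-0.1918  0.5117  0.8376] turn deg [-0.07  0.05  3.24] units [-0.0011  0.0008  0.054 ]
```

Emit:
arm_command(
  motion="-0.04 0.1 0.165 0 0 0.054 0.7;-0.04 0.1 0.165 0 0 0 0.7;-0.04 0.1 0.165 0 0 0 0.7;-0.04 0.1 0.165 0 0 0 0.7;-0.03 0.1 0.165 0 0 0 0.7;0 0 0 0 0 0 0.7;0 0 0 0 0 0 0.7",
)

```text
time_s: 5.1
eef_pos: [0.4977, 0.1389, 0.0991]
eef_rot: [-0.003, 0.994, -0.112, 0.004]
wrist_force: [0.9, -0.6, 0.9]
opening: 0.703
```

```bash
python3 - <<'E'
from h import *
st();need([0.4975,0.140,0.05],np.radians(-12.4))
img,K,P=wcam();cv2.imwrite("pics/w3.png",img[:,:,::-1])
E
```

```text
t 5.1 tcp [0.4977 0.1389 0.0991] yaw -12.89 tilt [0.0091 0.0041] F [ 0.9 -0.6  0.9] open 0.703
shift mm [-0.8 -0.7 49.1] units [-0.0041 -0.0036  0.2456] turn deg [-0.34 -0.46 -0.49] units [-0.0057 -0.0076 -0.0082]
```

View pics/w3.png

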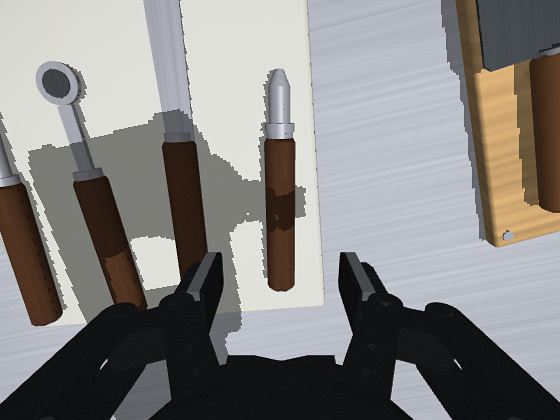

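The tapper handle is centred between the fingers (column 280, rows 135–290), so I descend.

Emit:
arm_command(
  motion="0 0 0.12 -0.005 -0.007 -0.008 0.7;0 0 0.12 0 0 0 0.7;0 0 0.12 0 0 0 0.7;0 0 0 0 0 0 0.7;0 0 0 0 0 0 0.7",
)

```text
time_s: 5.57
eef_pos: [0.5101, 0.1414, 0.0347]
eef_rot: [-0.002, 0.994, -0.108, 0.009]
wrist_force: [0.7, 0.1, 0.7]
opening: 0.702
```

Emit:
arm_command(
  motion="0 0 0.02 0 0 0 0.7;0 0 0.01 0 0 0 0.7;0 0 0 0 0 0 0.7",
)

```text
time_s: 5.82
eef_pos: [0.5148, 0.1426, 0.0336]
eef_rot: [-0.003, 0.994, -0.107, 0.013]
wrist_force: [0.0, 0.2, 0.4]
opening: 0.699
```

```bash
python3 - <<'E'
from h import *
st();need([0.4975,0.140,0.018],np.radians(-12.4))
E
```

```text
t 5.82 tcp [0.5148 0.1426 0.0336] yaw -12.29 tilt [0.0269 0.0023] F [0.  0.2 0.4] open 0.699
shift mm [-16.8   6.3  15.1] units [-0.0839  0.0316  0.0754] turn deg [-0.46 -1.48  0.11] units [-0.0076 -0.0246  0.0019]
```

Emit:
arm_command(
  motion="-0.084 0.01 0.06 -0.008 -0.025 0 0.7;0 0 0 0 0 0 0.7",
)

```text
time_s: 5.98
eef_pos: [0.4989, 0.1446, 0.0226]
eef_rot: [0.0, 0.994, -0.107, 0.001]
wrist_force: [-1.5, -0.9, 0.5]
opening: 0.7
```

```bash
python3 - <<'E'
from h import *
st();need([0.4975,0.140,0.018],np.radians(-12.4));print(get_obs()["q"],get_obs()["dq"])
E
```

```text
t 5.98 tcp [0.4989 0.1446 0.0226] yaw -12.29 tilt [ 0.0014 -0.0002] F [-1.5 -0.9  0.5] open 0.7
shift mm [-0.4  4.8  4.6] units [-0.0019  0.0239  0.0228] turn deg [-0.   -0.08  0.11] units [-0.0001 -0.0014  0.0018]
[ 5.35132628e-02  3.53126426e-01  1.87796272e+00 -4.02336571e-04
  9.09101761e-01  1.83909608e+00] [-0.00579705 -0.03981808 -0.07078009 -0.00191236 -0.0187683  -0.00670399]
```

Emit:
arm_command(
  motion="-0.005 0.024 0.02 0 0 0 0.7;0 0 0.005 0 0 0 0.7",
)

```text
time_s: 6.15
eef_pos: [0.4963, 0.1401, 0.0175]
eef_rot: [0.0, 0.994, -0.107, 0.001]
wrist_force: [-0.0, 0.3, -0.0]
opening: 0.699
```

```bash
python3 - <<'E'
from h import *
st();need([0.4975,0.140,0.018],np.radians(-12.4))
img,K,P=wcam();cv2.imwrite("pics/w4.png",img[:,:,::-1])
E
```

```text
t 6.15 tcp [0.4963 0.1401 0.0175] yaw -12.23 tilt [ 0.0015 -0.0004] F [-0.   0.3 -0. ] open 0.699
shift mm [ 1.2 -0.1 -0.5] units [ 0.0061 -0.0006 -0.0025] turn deg [ 0.   -0.09  0.17] units [ 0.     -0.0015  0.0028]
```

View pics/w4.png

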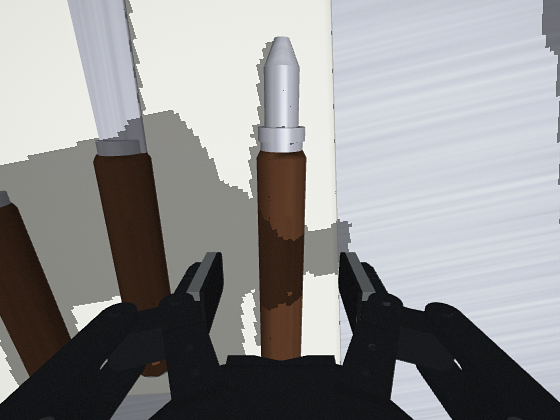

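```bash
python3 - <<'E'
from h import *
T=tcp();c=camera("wrist");K,P=c["intrinsics"],T@c["mount"]
for z in (.02,.026,.032):
    p=ray(K,P,(281,152),z); q=(np.linalg.inv(T)@np.append(p,1)); a=ray(K,P,(259,155),z);b=ray(K,P,(305,155),z); print(z,np.round(q*1000,1),"width",np.linalg.norm(a-b)*1000)
E
```

```text
0.02 [ 6.02e+01 -4.00e-01 -2.00e+00  1.00e+03] width 21.3987611713185
0.026 [ 6.11e+01 -4.00e-01 -8.00e+00  1.00e+03] width 20.483873494572332
0.032 [ 6.19e+01 -4.00e-01 -1.40e+01  1.00e+03] width 19.568985817826185
```

Emit:
arm_command(
  motion="0.006 0 0.016 0 0 0 0.7;0 0 0.016 0 0 0 0.7;0 0 0 0 0 0 0.7",
)

```text
time_s: 6.5
eef_pos: [0.4996, 0.1399, 0.0116]
eef_rot: [-0.0, 0.994, -0.107, 0.002]
wrist_force: [0.6, -0.1, -0.1]
opening: 0.703
```

```bash
python3 - <<'E'
from h import *
st();need([0.4975,0.140,0.011],np.radians(-12.4))
E
```

```text
t 6.5 tcp [0.4996 0.1399 0.0116] yaw -12.29 tilt [0.0047 0.0001] F [ 0.6 -0.1 -0.1] open 0.703
shift mm [-2.   0.4  0.6] units [-0.0101  0.0018  0.003 ] turn deg [-0.06 -0.26  0.11] units [-0.001  -0.0044  0.0018]
```

Emit:
arm_command(
  motion="-0.01 0 0 0 -0.004 0 0.4;0 0 0 0 0 0 0.3;0 0 0 0 0 0 0.2",
)

```text
time_s: 6.75
eef_pos: [0.4982, 0.1402, 0.012]
eef_rot: [-0.0, 0.994, -0.107, 0.0]
wrist_force: [-0.8, -2.5, 10.8]
opening: 0.287
```

Emit:
arm_command(
  motion="0 0 0 0 0 0 0;0 0 0 0 0 0 0;0 0 0 0 0 0 0;0 0 0 0 0 0 0",
)

```text
time_s: 7.08
eef_pos: [0.4986, 0.1402, 0.0126]
eef_rot: [-0.0, 0.994, -0.107, 0.001]
wrist_force: [-0.8, 0.1, -0.8]
opening: 0.242
```

```bash
python3 - <<'E'
from h import *
st();need([0.4975,0.140,0.011],np.radians(-12.4))
E
```

```text
t 7.08 tcp [0.4986 0.1402 0.0126] yaw -12.28 tilt [0.0017 0.0006] F [-0.8  0.1 -0.8] open 0.242
shift mm [-1.   0.4  1.6] units [-0.0051  0.0022  0.0079] turn deg [-0.06 -0.09  0.12] units [-0.0009 -0.0014  0.002 ]
```

Emit:
arm_command(
  motion="0 0 -0.1 0 0 0 0;0 0 -0.2 0 0 0 0;0 0 -0.2 0 0 0 0;0 0 -0.2 0 0 -0.05 0;0 0.1 -0.1 0 0 -0.1 0;0 0.2 0 0 0 -0.1 0;0 0.2 0 0 0 -0.05 0;0 0.2 0 0 0 0 0;0 0.2 0 0 0 0 0;0 0.2 0 0 0 0 0",
)

```text
time_s: 7.92
eef_pos: [0.5056, -0.0782, 0.1784]
eef_rot: [-0.0, 0.998, 0.064, -0.001]
wrist_force: [0.8, 0.4, -0.1]
opening: 0.238
```

```bash
python3 - <<'E'
from h import *
st();need([0.5366,-0.3568,0.15],np.radians(4.9))
E
```

```text
t 7.92 tcp [ 0.5056 -0.0782  0.1784] yaw 7.3 tilt [-0.0026  0.0008] F [ 0.8  0.4 -0.1] open 0.238
shift mm [ -4.6 280.3  28.1] units [-0.0228  1.4017  0.1404] turn deg [-0.06  0.15  2.4 ] units [-0.001   0.0024  0.04  ]
```

Emit:
arm_command(
  motion="0 0.2 0.02 0 0 0.03 0;0 0.2 0.02 0 0 0 0;0 0.2 0.02 0 0 0 0;0 0.2 0.02 0 0 0 0;0 0.2 0.02 0 0 0 0;0 0.2 0.02 0 0 0 0;0 0.15 0 0 0 0 0;0 0 0 0 0 0 0;0 0 0 0 0 0 0",
)

```text
time_s: 8.67
eef_pos: [0.5284, -0.3662, 0.1501]
eef_rot: [-0.001, 0.999, 0.043, -0.002]
wrist_force: [0.3, 0.7, -1.0]
opening: 0.244
```

```bash
python3 - <<'E'
from h import *
st();need([0.5366,-0.3568,0.10],np.radians(4.9))
E
```

```text
t 8.67 tcp [ 0.5284 -0.3662  0.1501] yaw 4.9 tilt [-0.0031  0.0009] F [ 0.3  0.7 -1. ] open 0.244
shift mm [ 9.2 -8.6 50.1] units [ 0.0458 -0.0428  0.2505] turn deg [-0.07  0.17  0.  ] units [-0.0011  0.0028  0.0001]
```

Emit:
arm_command(
  motion="0.046 -0.043 0.1 0 0.003 0 0;0 0 0.15 0 0 0 0;0 0 0.05 0 0 0 0;0 0 0 0 0 0 0",
)

```text
time_s: 9.0
eef_pos: [0.5372, -0.3552, 0.0891]
eef_rot: [-0.0, 0.999, 0.043, 0.001]
wrist_force: [-0.1, 0.6, -0.5]
opening: 0.243
```

```bash
python3 - <<'E'
from h import *
st();need([0.5366,-0.3568,0.07],np.radians(4.9))
img,K,P=wcam();cv2.imwrite("pics/w5.png",img[:,:,::-1])
E
```

```text
t 9.0 tcp [ 0.5372 -0.3552  0.0891] yaw 4.87 tilt [0.0012 0.0008] F [-0.1  0.6 -0.5] open 0.243
shift mm [-0.7  1.6 19.1] units [-0.0037  0.0078  0.0954] turn deg [-0.04 -0.07 -0.03] units [-0.0007 -0.0012 -0.0004]
```

View pics/w5.png

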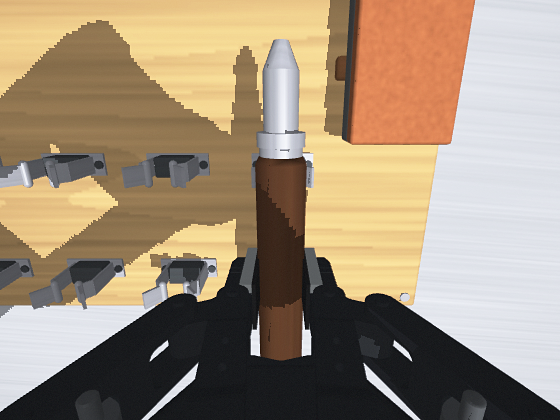

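Handle is over the rightmost clip pair. The clip base spans columns 252–313 and the handle is centred at 281. I'll lower it now.

Emit:
arm_command(
  motion="-0.004 0.008 0.07 0 -0.001 0 0;0 0 0.03 0 0 0 0;0 0 0 0 0 0 0",
)

```text
time_s: 9.3
eef_pos: [0.5381, -0.3567, 0.0715]
eef_rot: [0.001, 0.999, 0.044, 0.001]
wrist_force: [0.8, 0.3, -2.0]
opening: 0.235
```

```bash
python3 - <<'E'
from h import *
st();need([0.5366,-0.3568,0.055],np.radians(4.9))
E
```

```text
t 9.3 tcp [ 0.5381 -0.3567  0.0715] yaw 4.99 tilt [ 0.0028 -0.002 ] F [ 0.8  0.3 -2. ] open 0.235
shift mm [-1.5 -0.1 16.5] units [-0.0077 -0.0006  0.0823] turn deg [ 0.13 -0.15  0.09] units [ 0.0022 -0.0025  0.0016]
```

Emit:
arm_command(
  motion="-0.008 0 0.05 0.002 -0.003 0 0;0 0 0.03 0 0 0 0;0 0 0 0 0 0 0",
)

```text
time_s: 9.55
eef_pos: [0.5372, -0.3576, 0.0557]
eef_rot: [0.001, 0.999, 0.044, 0.001]
wrist_force: [-0.5, 0.5, -0.9]
opening: 0.24
```

```bash
python3 - <<'E'
from h import *
st();need([0.5366,-0.3568,0.032],np.radians(4.9))
E
```

```text
t 9.55 tcp [ 0.5372 -0.3576  0.0557] yaw 5.0 tilt [ 0.0012 -0.002 ] F [-0.5  0.5 -0.9] open 0.24
shift mm [-0.6 -0.9 23.7] units [-0.003  -0.0047  0.1186] turn deg [ 0.12 -0.06  0.1 ] units [ 0.002  -0.001   0.0017]
```

Emit:
arm_command(
  motion="-0.003 -0.004 0.03 0.002 -0.001 0 0;0 0 0.03 0 0 0 0",
)

```text
time_s: 9.72
eef_pos: [0.538, -0.3582, 0.0457]
eef_rot: [0.001, 0.999, 0.044, 0.001]
wrist_force: [-1.4, 2.6, 13.6]
opening: 0.24
```

Emit:
arm_command(
  motion="0 0 0.03 0 0 0 0;0 0 0.03 0 0 0 0",
)

```text
time_s: 9.88
eef_pos: [0.5397, -0.3591, 0.0356]
eef_rot: [0.002, 0.999, 0.043, 0.003]
wrist_force: [-1.0, 2.4, 2.9]
opening: 0.241
```

```bash
python3 - <<'E'
from h import *
st();need([0.5366,-0.3568,0.032],np.radians(4.9))
E
```

```text
t 9.88 tcp [ 0.5397 -0.3591  0.0356] yaw 4.98 tilt [ 0.0062 -0.0045] F [-1.   2.4  2.9] open 0.241
shift mm [-2.9 -2.6  3.6] units [-0.0144 -0.0128  0.018 ] turn deg [ 0.29 -0.33  0.08] units [ 0.0048 -0.0056  0.0014]
```

Emit:
arm_command(
  motion="-0.01 0 0.02 0.005 -0.006 0 0;0 0 0.02 0 0 0 0",
)

```text
time_s: 10.05
eef_pos: [0.5374, -0.3585, 0.029]
eef_rot: [-0.001, 0.999, 0.044, -0.001]
wrist_force: [-19.0, 12.6, 52.2]
opening: 0.238
```

```bash
python3 - <<'E'
from h import *
st()
E
```

```text
t 10.05 tcp [ 0.5374 -0.3585  0.029 ] yaw 5.02 tilt [-0.0026  0.0023] F [-19.   12.6  52.2] open 0.238
```

Emit:
arm_command(
  motion="0 0 -0.005 0 0 0 0.6;0 0 0 0 0 0 0.6;0 0 0 0 0 0 0.6;0 0 -0.1 0 0 0 0.6;0 0 -0.2 0 0 0 0.6;0 0 -0.2 0 0 0 0.6;0 0 0 0 0 0 0.6",
)

```text
time_s: 10.63
eef_pos: [0.535, -0.3587, 0.1281]
eef_rot: [-0.004, 0.999, 0.043, -0.005]
wrist_force: [1.4, -1.2, 0.7]
opening: 0.6
```

```bash
python3 - <<'E'
from h import *
st();need([0.52,0.21,0.15],np.radians(-11.5))
img,K,P=wcam();cv2.imwrite("pics/w6.png",img[:,:,::-1])
E
```

```text
t 10.63 tcp [ 0.535  -0.3587  0.1281] yaw 4.98 tilt [-0.0104  0.0069] F [ 1.4 -1.2  0.7] open 0.6
shift mm [  34.2 -568.   -17.8] units [ 0.1712 -2.84   -0.0889] turn deg [-0.36  0.62 16.48] units [-0.0061  0.0104  0.2746]
```

View pics/w6.png

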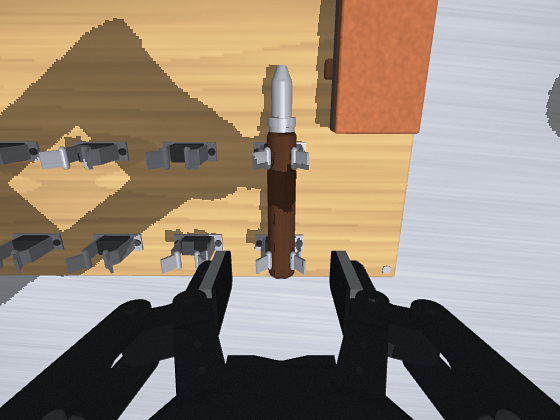

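Emit:
arm_command(
  motion="0 -0.1 -0.02 -0.006 0.01 0.09 0.6;0 -0.2 -0.02 0 0 0.085 0.6;-0.03 -0.205 0 0 0 0 0.6;-0.03 -0.205 0 0 0 0 0.6;-0.03 -0.205 0 0 0 0 0.6;-0.03 -0.205 0 0 0 0 0.6;-0.03 -0.205 0 0 0 0 0.6;-0.03 -0.205 0 0 0 0 0.6;-0.03 -0.205 0 0 0 0 0.6;-0.03 -0.205 0 0 0 0 0.6",
)

```text
time_s: 11.52
eef_pos: [0.5156, 0.0303, 0.1233]
eef_rot: [-0.0, 0.998, -0.061, -0.004]
wrist_force: [1.0, -0.9, 0.5]
opening: 0.6
```

```bash
python3 - <<'E'
from h import *
st();need([0.499,0.278,0.10],np.radians(-5.4))
E
```

```text
t 11.52 tcp [0.5156 0.0303 0.1233] yaw -7.0 tilt [-0.0081  0.0011] F [ 1.  -0.9  0.5] open 0.6
shift mm [ -46.5 -243.8   23.7] units [-0.2323 -1.219   0.1185] turn deg [-0.01  0.47 -1.6 ] units [-0.0002  0.0078 -0.0266]
```

Emit:
arm_command(
  motion="-0.03 -0.2 0.02 0 0.008 -0.027 0.6;-0.03 -0.2 0.02 0 0 0 0.6;-0.03 -0.2 0.02 0 0 0 0.6;-0.03 -0.2 0.02 0 0 0 0.6;-0.03 -0.2 0.02 0 0 0 0.6;-0.03 -0.18 0.02 0 0 0 0.6;0 0 0 0 0 0 0.6;0 0 0 0 0 0 0.6",
)

```text
time_s: 12.18
eef_pos: [0.4944, 0.2818, 0.0893]
eef_rot: [0.001, 0.999, -0.042, -0.004]
wrist_force: [1.2, -0.3, 0.7]
opening: 0.599
```

```bash
python3 - <<'E'
from h import *
st();need([0.499,0.278,0.10],np.radians(-5.4))
img,K,P=wcam();cv2.imwrite("pics/w7.png",img[:,:,::-1])
E
```

```text
t 12.18 tcp [0.4944 0.2818 0.0893] yaw -4.87 tilt [-0.0075 -0.001 ] F [ 1.2 -0.3  0.7] open 0.599
shift mm [  4.9   3.4 -10.8] units [ 0.0243  0.0172 -0.0538] turn deg [0.1  0.42 0.53] units [0.0016 0.007  0.0088]
```

View pics/w7.png

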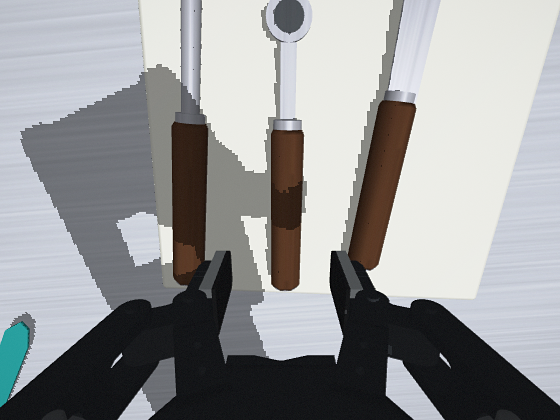

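Scraper handle lies between the fingers (columns 272–303, rows 130–290), with the pry bar and knife clear on either side. I'll correct and descend.

Emit:
arm_command(
  motion="0.024 0.017 0.09 0.002 0.007 0.009 0.6;0 0 0.09 0 0 0 0.6;0 0 0.05 0 0 0 0.6;0 0 0 0 0 0 0.6",
)

```text
time_s: 12.57
eef_pos: [0.4994, 0.2739, 0.0406]
eef_rot: [0.0, 0.999, -0.049, -0.0]
wrist_force: [-1.5, -0.0, -0.1]
opening: 0.6
```

```bash
python3 - <<'E'
from h import *
st();need([0.499,0.278,0.013],np.radians(-5.4))
img,K,P=wcam();cv2.imwrite("pics/w8.png",img[:,:,::-1])
E
```

```text
t 12.57 tcp [0.4994 0.2739 0.0406] yaw -5.66 tilt [-0.0002 -0.0002] F [-1.5 -0.  -0.1] open 0.6
shift mm [-0.8 -4.  27.6] units [-0.004  -0.0201  0.1381] turn deg [ 0.01  0.01 -0.26] units [ 0.0002  0.0002 -0.0044]
```

View pics/w8.png

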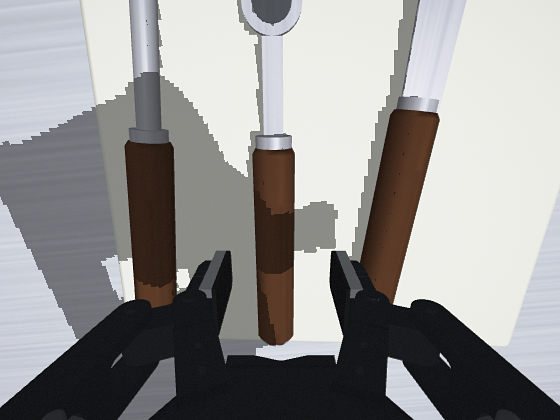

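Emit:
arm_command(
  motion="-0.004 -0.02 0.07 0 0 -0.004 0.6;0 0 0.05 0 0 0 0.6;0 0 0 0 0 0 0.6",
)

```text
time_s: 12.87
eef_pos: [0.5018, 0.2764, 0.0188]
eef_rot: [-0.0, 0.999, -0.049, 0.002]
wrist_force: [-0.8, 0.1, 0.8]
opening: 0.603
```

```bash
python3 - <<'E'
from h import *
st();need([0.499,0.278,0.014],np.radians(-5.4))
E
```

```text
t 12.87 tcp [0.5018 0.2764 0.0188] yaw -5.61 tilt [0.0033 0.0005] F [-0.8  0.1  0.8] open 0.603
shift mm [-3.  -1.4  4.8] units [-0.0148 -0.0068  0.0239] turn deg [-0.05 -0.19 -0.21] units [-0.0008 -0.0031 -0.0036]
```

Emit:
arm_command(
  motion="-0.015 -0.007 0.024 0 -0.003 -0.003 0.6;0 0 0 0 0 0 0.3;0 0 0 0 0 0 0;0 0 0 0 0 0 0;0 0 0 0 0 0 0;0 0 0 0 0 0 0;0 0 0 0 0 0 0",
)

```text
time_s: 13.45
eef_pos: [0.5007, 0.2779, 0.0168]
eef_rot: [-0.001, 0.999, -0.048, 0.002]
wrist_force: [-0.2, -0.8, -1.5]
opening: 0.24
```

```bash
python3 - <<'E'
from h import *
st();need([0.499,0.278,0.014],np.radians(-5.4))
img,K,P=wcam();cv2.imwrite("pics/w9.png",img[:,:,::-1])
E
```

```text
t 13.45 tcp [0.5007 0.2779 0.0168] yaw -5.47 tilt [0.0034 0.0018] F [-0.2 -0.8 -1.5] open 0.24
shift mm [-1.7  0.1  2.8] units [-0.0084  0.0005  0.014 ] turn deg [-0.12 -0.19 -0.07] units [-0.002  -0.0031 -0.0011]
```

View pics/w9.png

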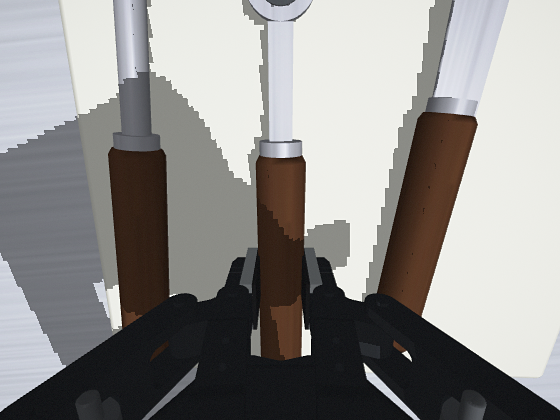

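Emit:
arm_command(
  motion="0 0 -0.1 0 0 0 0;0 0 -0.2 0 0 0 0;0 0 -0.2 0 0 0 0;0 0 -0.15 0 0 -0.08 0;0 0.1 -0.05 0 0 -0.09 0;0.015 0.2 0 0 0 0 0;0.015 0.2 0 0 0 0 0;0.015 0.2 0 0 0 0 0;0.015 0.2 0 0 0 0 0;0.015 0.2 0 0 0 0 0",
)

```text
time_s: 14.33
eef_pos: [0.5323, 0.0598, 0.1639]
eef_rot: [-0.001, 0.999, 0.053, 0.002]
wrist_force: [2.5, 0.3, -1.6]
opening: 0.241
```

```bash
python3 - <<'E'
from h import *
st();need([0.5302,-0.2821,0.12],np.radians(4.9))
E
```

```text
t 14.33 tcp [0.5323 0.0598 0.1639] yaw 6.11 tilt [0.0047 0.0022] F [ 2.5  0.3 -1.6] open 0.241
shift mm [-38.6 339.8  43.2] units [-0.1931  1.6992  0.216 ] turn deg [-0.1  -0.28  1.21] units [-0.0016 -0.0047  0.0201]
```

Emit:
arm_command(
  motion="-0.022 0.2 0.02 -0.002 -0.005 0.015 0;-0.022 0.2 0.02 0 0 0 0;-0.022 0.2 0.02 0 0 0 0;-0.022 0.2 0.02 0 0 0 0;-0.022 0.2 0.02 0 0 0 0;-0.022 0.2 0.02 0 0 0 0;-0.022 0.2 0.02 0 0 0 0;-0.022 0.2 0.02 0 0 0 0;0 0.05 0 0 0 0 0;0 0 0 0 0 0 0",
)

```text
time_s: 15.17
eef_pos: [0.5254, -0.2913, 0.1332]
eef_rot: [0.002, 0.999, 0.041, 0.003]
wrist_force: [-0.3, 0.4, -0.4]
opening: 0.239
```

```bash
python3 - <<'E'
from h import *
st();need([0.5302,-0.2821,0.085],np.radians(4.9))
E
```

```text
t 15.17 tcp [ 0.5254 -0.2913  0.1332] yaw 4.75 tilt [ 0.0058 -0.0045] F [-0.3  0.4 -0.4] open 0.239
shift mm [ 5.2 -9.  48.2] units [ 0.0262 -0.0449  0.2409] turn deg [ 0.28 -0.31 -0.16] units [ 0.0047 -0.0051 -0.0026]
```

Emit:
arm_command(
  motion="0.026 -0.045 0.1 0.005 -0.005 -0.003 0;0 0 0.1 0 0 0 0;0 0 0.04 0 0 0 0;0 0 0 0 0 0 0",
)

```text
time_s: 15.5
eef_pos: [0.5305, -0.2805, 0.0847]
eef_rot: [-0.0, 0.999, 0.042, 0.001]
wrist_force: [0.0, 1.0, -1.8]
opening: 0.237
```

```bash
python3 - <<'E'
from h import *
st();need([0.5302,-0.2821,0.06],np.radians(4.9))
img,K,P=wcam();cv2.imwrite("pics/w10.png",img[:,:,::-1])
E
```

```text
t 15.5 tcp [ 0.5305 -0.2805  0.0847] yaw 4.82 tilt [0.0013 0.0004] F [ 0.   1.  -1.8] open 0.237
shift mm [-0.5  1.6 24.7] units [-0.0025  0.0079  0.1236] turn deg [-0.01 -0.08 -0.08] units [-0.0002 -0.0013 -0.0014]
```

View pics/w10.png

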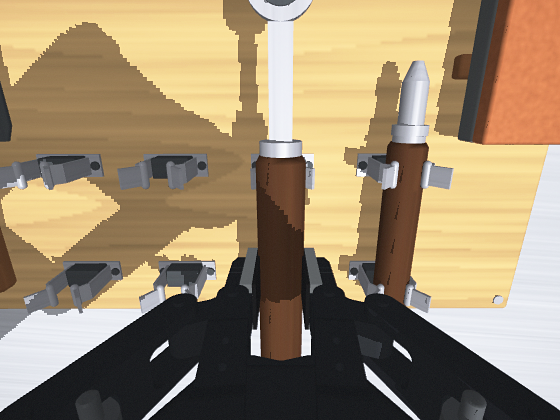

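Handle is centred on the second clip pair from the right (base 252–313, handle 281). The tapper sits in its own pair. Descending.

Emit:
arm_command(
  motion="-0.003 0.008 0.07 0 -0.001 0 0;-0.003 0 0.05 0 -0.001 0 0;0 0 0 0 0 0 0",
)

```text
time_s: 15.8
eef_pos: [0.5314, -0.2814, 0.0622]
eef_rot: [0.001, 0.999, 0.043, 0.001]
wrist_force: [-1.6, -0.1, -0.7]
opening: 0.243
```

```bash
python3 - <<'E'
from h import *
st();need([0.5302,-0.2821,0.034],np.radians(4.9))
E
```

```text
t 15.8 tcp [ 0.5314 -0.2814  0.0622] yaw 4.98 tilt [ 0.0025 -0.0025] F [-1.6 -0.1 -0.7] open 0.243
shift mm [-1.3  0.5 28.2] units [-0.0066  0.0026  0.1409] turn deg [ 0.15 -0.13  0.08] units [ 0.0025 -0.0022  0.0013]
```

Emit:
arm_command(
  motion="-0.007 0.003 0.035 0.002 -0.003 0 0;-0.005 0 0.035 0 -0.002 0 0;-0.004 0 0.035 0 -0.002 0 0;-0.004 0 0.03 0 -0.002 0 0",
)

```text
time_s: 16.13
eef_pos: [0.5308, -0.2842, 0.0383]
eef_rot: [0.003, 0.999, 0.044, -0.0]
wrist_force: [-1.7, 2.9, 1.3]
opening: 0.235
```

```bash
python3 - <<'E'
from h import *
st();need([0.5302,-0.2821,0.034],np.radians(4.9))
E
```

```text
t 16.13 tcp [ 0.5308 -0.2842  0.0383] yaw 5.0 tilt [-0.0007 -0.0056] F [-1.7  2.9  1.3] open 0.235
shift mm [-0.4 -2.2  4.3] units [-0.002  -0.0108  0.0216] turn deg [0.31 0.07 0.1 ] units [0.0052 0.0011 0.0016]
```

Emit:
arm_command(
  motion="0 -0.005 0.02 0.005 0 0 0;0 0 0.02 0 0 0 0",
)

```text
time_s: 16.3
eef_pos: [0.5306, -0.2828, 0.0321]
eef_rot: [-0.001, 0.999, 0.044, -0.001]
wrist_force: [-20.0, 13.7, 62.2]
opening: 0.239
```

```bash
python3 - <<'E'
from h import *
st()
E
```

```text
t 16.3 tcp [ 0.5306 -0.2828  0.0321] yaw 5.02 tilt [-0.0028  0.0015] F [-20.   13.7  62.2] open 0.239
```

Emit:
arm_command(
  motion="0 0 -0.005 0 0 0 0.6;0 0 0 0 0 0 0.6;0 0 0 0 0 0 0.6;0 0 -0.1 0 0 0 0.6;0 0 -0.2 0 0 0 0.6;0 0 -0.2 0 0 0 0.6;0 -0.1 0 0 0 0.11 0.6;0 -0.2 0 0 0 0.11 0.6;-0.04 -0.2 0 0 0 0.05 0.6;-0.04 -0.2 0 0 0 0 0.6",
)

```text
time_s: 17.13
eef_pos: [0.5288, -0.1478, 0.1363]
eef_rot: [0.001, 0.994, -0.11, -0.0]
wrist_force: [-0.4, -0.7, -0.6]
opening: 0.597
```

```bash
python3 - <<'E'
from h import *
st();need([0.511,0.2107,0.09],np.radians(-11.6))
E
```

```text
t 17.13 tcp [ 0.5288 -0.1478  0.1363] yaw -12.66 tilt [-0.0006 -0.0021] F [-0.4 -0.7 -0.6] open 0.597
shift mm [ -96.  -346.    45.5] units [-0.4798 -1.7298  0.2276] turn deg [ 0.13  0.01 -1.06] units [ 0.0021  0.0001 -0.0176]
```

Emit:
arm_command(
  motion="-0.055 -0.2 0.01 0.002 0 -0.015 0.6;-0.055 -0.2 0.01 0 0 0 0.6;-0.055 -0.2 0.01 0 0 0 0.6;-0.055 -0.2 0.01 0 0 0 0.6;-0.055 -0.2 0.02 0 0 0 0.6;-0.055 -0.2 0.02 0 0 0 0.6;-0.055 -0.2 0.02 0 0 0 0.6;-0.055 -0.2 0.02 0 0 0 0.6;-0.02 -0.08 0 0 0 0 0.6;0 0 0 0 0 0 0.6",
)

```text
time_s: 17.97
eef_pos: [0.5055, 0.2093, 0.1097]
eef_rot: [-0.0, 0.995, -0.102, 0.002]
wrist_force: [0.5, 0.0, 0.2]
opening: 0.599
```

```bash
python3 - <<'E'
from h import *
st();need([0.511,0.2107,0.04],np.radians(-11.6))
img,K,P=wcam();cv2.imwrite("pics/w11.png",img[:,:,::-1])
E
```

```text
t 17.97 tcp [0.5055 0.2093 0.1097] yaw -11.66 tilt [0.0043 0.0001] F [0.5 0.  0.2] open 0.599
shift mm [ 4.8 -2.5 69.8] units [ 0.0241 -0.0123  0.3488] turn deg [-0.05 -0.24 -0.06] units [-0.0009 -0.004  -0.001 ]
```

View pics/w11.png

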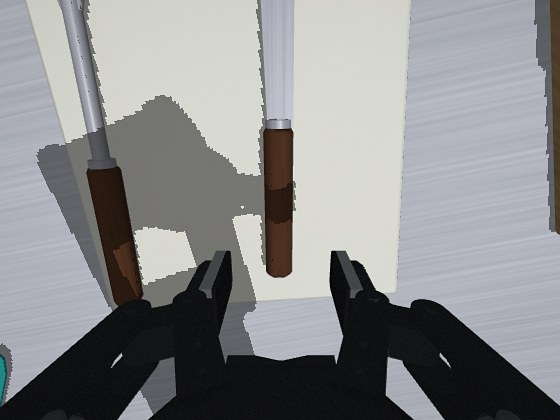

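Emit:
arm_command(
  motion="0.024 -0.012 0.12 0 -0.004 0 0.6;-0.005 0 0.12 0 -0.002 0 0.6;-0.005 0 0.11 0 -0.002 0 0.6;0 0 0 0 0 0 0.6",
)

```text
time_s: 18.35
eef_pos: [0.5117, 0.2064, 0.0388]
eef_rot: [-0.0, 0.995, -0.102, 0.0]
wrist_force: [-1.5, -1.5, -0.9]
opening: 0.6
```

```bash
python3 - <<'E'
from h import *
st();need([0.511,0.2107,0.014],np.radians(-11.6))
img,K,P=wcam();cv2.imwrite("pics/w12.png",img[:,:,::-1])
E
```

```text
t 18.35 tcp [0.5117 0.2064 0.0388] yaw -11.69 tilt [0.0006 0.0002] F [-1.5 -1.5 -0.9] open 0.6
shift mm [-1.6 -4.1 24.8] units [-0.0079 -0.0203  0.1238] turn deg [-0.02 -0.03 -0.09] units [-0.0004 -0.0005 -0.0014]
```

View pics/w12.png

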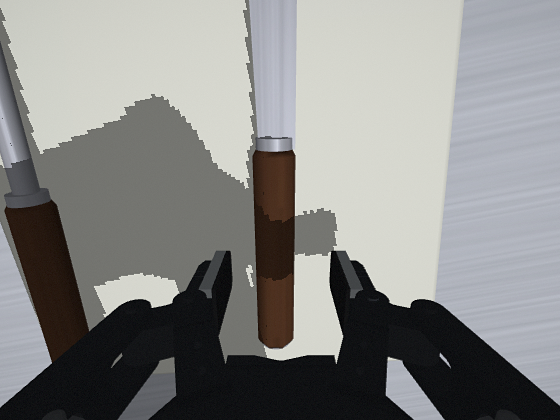

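Emit:
arm_command(
  motion="-0.008 -0.02 0.07 0 0 0 0.6;-0.006 0 0.05 0 -0.002 0 0.6;0 0 0 0 0 0 0.6",
)

```text
time_s: 18.65
eef_pos: [0.5143, 0.2081, 0.0191]
eef_rot: [-0.001, 0.995, -0.104, 0.002]
wrist_force: [-0.4, 0.0, -0.3]
opening: 0.598
```

```bash
python3 - <<'E'
from h import *
st();need([0.511,0.2107,0.013],np.radians(-11.6))
E
```

```text
t 18.65 tcp [0.5143 0.2081 0.0191] yaw -11.91 tilt [0.0049 0.001 ] F [-0.4  0.  -0.3] open 0.598
shift mm [-3.8 -1.8  6.1] units [-0.0191 -0.009   0.0307] turn deg [-0.11 -0.26 -0.31] units [-0.0018 -0.0044 -0.0052]
```

Emit:
arm_command(
  motion="-0.019 -0.009 0.032 -0.001 -0.004 -0.004 0.5;-0.003 0 0.005 0 0 0 0.3;0 0 0 0 0 0 0;0 0 0 0 0 0 0;0 0 0 0 0 0 0;0 0 0 0 0 0 0;0 0 0 0 0 0 0",
)

```text
time_s: 19.23
eef_pos: [0.5131, 0.2101, 0.0155]
eef_rot: [-0.001, 0.995, -0.102, 0.003]
wrist_force: [1.1, 0.1, -2.5]
opening: 0.238
```

```bash
python3 - <<'E'
from h import *
st();need([0.511,0.2107,0.013],np.radians(-11.6))
img,K,P=wcam();cv2.imwrite("pics/w13.png",img[:,:,::-1])
E
```

```text
t 19.23 tcp [0.5131 0.2101 0.0155] yaw -11.7 tilt [0.0057 0.0014] F [ 1.1  0.1 -2.5] open 0.238
shift mm [-2.2 -0.2  2.5] units [-0.0108 -0.0008  0.0126] turn deg [-0.14 -0.31 -0.1 ] units [-0.0024 -0.0051 -0.0017]
```

View pics/w13.png

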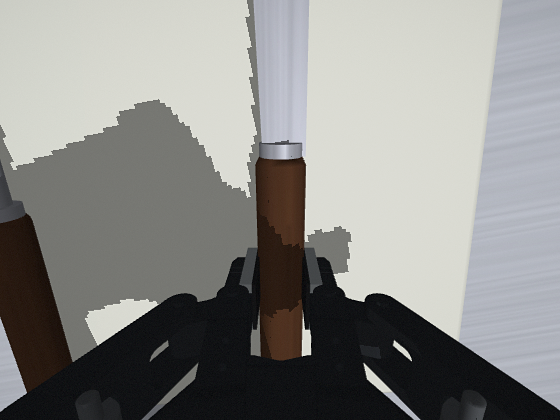

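Emit:
arm_command(
  motion="0 0 -0.1 0 0 0 0;0 0 -0.2 0 0 0 0;0 0 -0.2 0 0 0 0;0 0 -0.15 0 0 -0.1 0;0 0.1 -0.05 0 0 -0.1 0;0.015 0.2 0 0 0 -0.075 0;0.015 0.2 0 0 0 0 0;0.015 0.2 0 0 0 0 0;0.015 0.2 0 0 0 0 0;0.015 0.2 0 0 0 0 0",
)

```text
time_s: 20.12
eef_pos: [0.5398, -0.0078, 0.1624]
eef_rot: [-0.001, 0.998, 0.057, 0.003]
wrist_force: [1.0, -0.4, -1.7]
opening: 0.241
```

```bash
python3 - <<'E'
from h import *
st();need([0.5248,-0.2074,0.12],np.radians(4.9))
E
```

```text
t 20.12 tcp [ 0.5398 -0.0078  0.1624] yaw 6.51 tilt [0.005  0.0017] F [ 1.  -0.4 -1.7] open 0.241
shift mm [-37.7 196.7  41.9] units [-0.1886  0.9833  0.2097] turn deg [-0.07 -0.29  1.61] units [-0.0012 -0.0049  0.0269]
```

Emit:
arm_command(
  motion="-0.034 0.18 0.025 -0.001 -0.005 0.02 0;-0.034 0.18 0.025 0 0 0 0;-0.034 0.18 0.025 0 0 0 0;-0.034 0.18 0.025 0 0 0 0;-0.034 0.16 0.025 0 0 0 0;0 0 0.02 0 0 0 0;0 0 0 0 0 0 0",
)

```text
time_s: 20.7
eef_pos: [0.522, -0.204, 0.1336]
eef_rot: [0.002, 0.999, 0.042, 0.002]
wrist_force: [-0.1, 1.0, -2.3]
opening: 0.236
```

```bash
python3 - <<'E'
from h import *
st();need([0.5248,-0.2074,0.085],np.radians(4.9))
E
```

```text
t 20.7 tcp [ 0.522  -0.204   0.1336] yaw 4.8 tilt [ 0.0043 -0.0038] F [-0.1  1.  -2.3] open 0.236
shift mm [ 2.3  3.4 48.6] units [0.0116 0.0172 0.2432] turn deg [ 0.24 -0.23 -0.11] units [ 0.004  -0.0038 -0.0018]
```

Emit:
arm_command(
  motion="0.012 0.017 0.1 0.004 -0.004 -0.002 0;0 0 0.1 0 0 0 0;0 0 0.04 0 0 0 0;0 0 0 0 0 0 0",
)

```text
time_s: 21.03
eef_pos: [0.5258, -0.2062, 0.0855]
eef_rot: [0.0, 0.999, 0.043, 0.001]
wrist_force: [0.2, -0.0, -1.9]
opening: 0.239
```

```bash
python3 - <<'E'
from h import *
st();need([0.5248,-0.2074,0.06],np.radians(4.9))
img,K,P=wcam();cv2.imwrite("pics/w14.png",img[:,:,::-1])
E
```

```text
t 21.03 tcp [ 0.5258 -0.2062  0.0855] yaw 4.92 tilt [ 0.0014 -0.0005] F [ 0.2 -0.  -1.9] open 0.239
shift mm [-1.1  1.1 25.5] units [-0.0055  0.0057  0.1275] turn deg [ 0.03 -0.08  0.02] units [ 0.0006 -0.0013  0.0003]
```

View pics/w14.png

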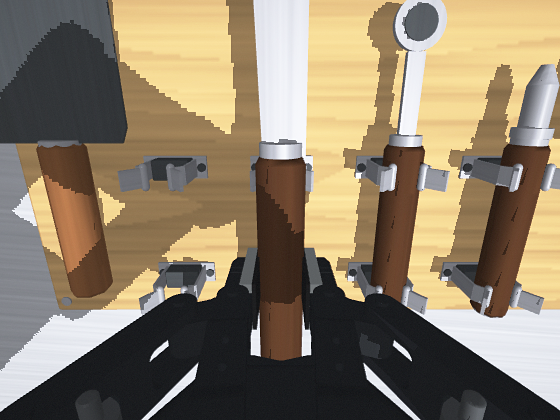

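The knife is centred over the third pair, and the scraper and tapper are seated in theirs. Descending.

Emit:
arm_command(
  motion="-0.006 0.006 0.07 0 -0.001 0 0;-0.003 0 0.05 0 -0.001 0 0;0 0 0 0 0 0 0",
)

```text
time_s: 21.33
eef_pos: [0.5264, -0.2062, 0.0645]
eef_rot: [0.001, 0.999, 0.045, 0.001]
wrist_force: [-0.1, -0.0, -1.3]
opening: 0.236
```

```bash
python3 - <<'E'
from h import *
st();need([0.5248,-0.2074,0.034],np.radians(4.9))
E
```

```text
t 21.33 tcp [ 0.5264 -0.2062  0.0645] yaw 5.12 tilt [ 0.003  -0.0028] F [-0.1 -0.  -1.3] open 0.236
shift mm [-1.8  1.  30.5] units [-0.009   0.005   0.1526] turn deg [ 0.17 -0.16  0.22] units [ 0.0029 -0.0026  0.0036]
```

Emit:
arm_command(
  motion="-0.009 0.005 0.035 0.003 -0.003 0.003 0;-0.005 0 0.035 0.001 -0.002 0 0;-0.004 0 0.035 0.001 -0.002 0 0;-0.004 0 0.03 0.001 -0.002 0 0",
)

```text
time_s: 21.67
eef_pos: [0.5265, -0.2089, 0.0419]
eef_rot: [0.001, 0.999, 0.044, 0.001]
wrist_force: [0.3, 1.4, 2.1]
opening: 0.238
```

```bash
python3 - <<'E'
from h import *
st();need([0.5248,-0.2074,0.034],np.radians(4.9))
E
```

```text
t 21.67 tcp [ 0.5265 -0.2089  0.0419] yaw 5.01 tilt [ 0.0012 -0.002 ] F [0.3 1.4 2.1] open 0.238
shift mm [-1.6 -1.6  7.9] units [-0.0079 -0.0081  0.0397] turn deg [ 0.12 -0.06  0.11] units [ 0.002  -0.001   0.0019]
```

Emit:
arm_command(
  motion="-0.004 -0.005 0.025 0.002 -0.001 0 0;-0.003 0 0.025 0 0 0 0",
)

```text
time_s: 21.83
eef_pos: [0.5259, -0.208, 0.0322]
eef_rot: [0.0, 0.999, 0.044, 0.001]
wrist_force: [0.4, 1.3, -3.6]
opening: 0.242
```

```bash
python3 - <<'E'
from h import *
st()
E
```

```text
t 21.83 tcp [ 0.5259 -0.208   0.0322] yaw 5.01 tilt [ 0.0017 -0.0002] F [ 0.4  1.3 -3.6] open 0.242
```

Emit:
arm_command(
  motion="0 0 0.015 0 0 0 0;0 0 0.01 0 0 0 0",
)

```text
time_s: 22.0
eef_pos: [0.5257, -0.208, 0.0309]
eef_rot: [-0.0, 0.999, 0.044, -0.0]
wrist_force: [-10.0, 6.3, 27.3]
opening: 0.241
```

```bash
python3 - <<'E'
from h import *
st()
E
```

```text
t 22.0 tcp [ 0.5257 -0.208   0.0309] yaw 5.04 tilt [-0.0007  0.0007] F [-10.    6.3  27.3] open 0.241
```

Home, on the saddle at 27 N. I'll release it and go for the pry bar.

Emit:
arm_command(
  motion="0 0 -0.005 0 0 0 0.6;0 0 0 0 0 0 0.6;0 0 0 0 0 0 0.6;0 0 -0.1 0 0 0 0.6;0 0 -0.2 0 0 0 0.6;0 0 -0.2 0 0 0 0.6;0 -0.1 0 0 0 0.11 0.6;0 -0.2 0 0 0 0.11 0.6;-0.04 -0.2 0 0 0 0.035 0.6;-0.04 -0.2 0 0 0 0 0.6",
)

```text
time_s: 22.83
eef_pos: [0.5236, -0.0718, 0.1346]
eef_rot: [0.001, 0.995, -0.102, 0.001]
wrist_force: [0.2, -0.1, 0.0]
opening: 0.6
```

```bash
python3 - <<'E'
from h import *
st();need([0.509,0.3485,0.1],np.radians(-10.9))
E
```

```text
t 22.83 tcp [ 0.5236 -0.0718  0.1346] yaw -11.69 tilt [ 0.0014 -0.0029] F [ 0.2 -0.1  0. ] open 0.6
shift mm [ -99.5 -408.8   33.4] units [-0.4974 -2.0438  0.1671] turn deg [ 0.15 -0.11 -0.79] units [ 0.0024 -0.0018 -0.0131]
```

Emit:
arm_command(
  motion="-0.05 -0.2 0.01 0.002 -0.002 -0.013 0.6;-0.05 -0.2 0.01 0 0 0 0.6;-0.05 -0.2 0.01 0 0 0 0.6;-0.05 -0.2 0.01 0 0 0 0.6;-0.05 -0.2 0.01 0 0 0 0.6;-0.05 -0.2 0.01 0 0 0 0.6;-0.05 -0.2 0.01 0 0 0 0.6;-0.05 -0.2 0.01 0 0 0 0.6;-0.05 -0.2 0.01 0 0 0 0.6;-0.04 -0.16 0.01 0 0 0 0.6",
)

```text
time_s: 23.67
eef_pos: [0.5005, 0.3391, 0.1115]
eef_rot: [0.001, 0.995, -0.097, 0.002]
wrist_force: [0.2, 0.5, 0.2]
opening: 0.602
```

Emit:
arm_command(
  motion="0 0 0 0 0 0 0.6;0 0 0 0 0 0 0.6",
)

```text
time_s: 23.83
eef_pos: [0.4984, 0.3459, 0.1097]
eef_rot: [0.0, 0.996, -0.093, 0.002]
wrist_force: [1.0, -0.2, -0.1]
opening: 0.598
```

```bash
python3 - <<'E'
from h import *
st();need([0.509,0.3485,0.04],np.radians(-10.9))
img,K,P=wcam();cv2.imwrite("pics/w15.png",img[:,:,::-1])
E
```

```text
t 23.83 tcp [0.4984 0.3459 0.1097] yaw -10.67 tilt [ 0.0037 -0.0006] F [ 1.  -0.2 -0.1] open 0.598
shift mm [ 9.7 -4.5 69.7] units [ 0.0486 -0.0224  0.3487] turn deg [-0.01 -0.21  0.23] units [-0.0001 -0.0036  0.0038]
```

View pics/w15.png

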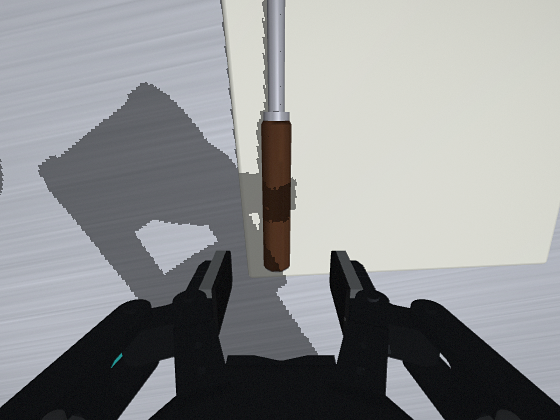

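The pry bar handle is between the fingers (columns 262–291, rows 120–270).

Emit:
arm_command(
  motion="0.048 -0.018 0.12 0 -0.004 0.004 0.6;-0.005 0 0.12 0 -0.002 0 0.6;-0.005 0 0.11 0 -0.002 0 0.6;0 0 0 0 0 0 0.6",
)

```text
time_s: 24.22
eef_pos: [0.5095, 0.3442, 0.0391]
eef_rot: [-0.001, 0.995, -0.097, -0.001]
wrist_force: [-0.9, -0.4, -0.2]
opening: 0.6
```

```bash
python3 - <<'E'
from h import *
st();need([0.509,0.3485,0.014],np.radians(-10.9))
img,K,P=wcam();cv2.imwrite("pics/w16.png",img[:,:,::-1])
E
```

```text
t 24.22 tcp [0.5095 0.3442 0.0391] yaw -11.17 tilt [-0.001  0.002] F [-0.9 -0.4 -0.2] open 0.6
shift mm [-1.3 -4.1 25.1] units [-0.0067 -0.0204  0.1254] turn deg [-0.1   0.08 -0.27] units [-0.0017  0.0013 -0.0045]
```

View pics/w16.png

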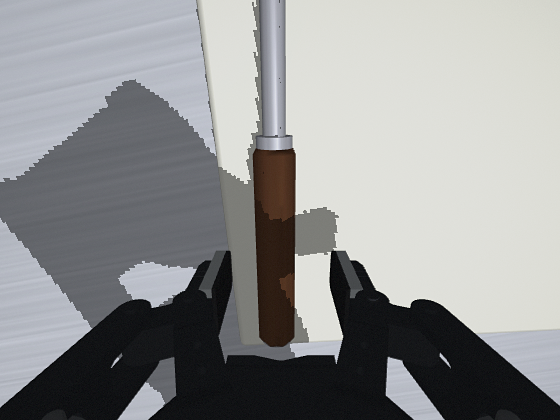

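Emit:
arm_command(
  motion="-0.007 -0.02 0.07 0 0 -0.004 0.6;-0.01 0 0.055 0 -0.002 0 0.6;0 0 0 0 0 0 0.6",
)

```text
time_s: 24.52
eef_pos: [0.5115, 0.3471, 0.0191]
eef_rot: [-0.002, 0.995, -0.097, 0.001]
wrist_force: [-0.6, 0.1, -0.4]
opening: 0.601
```

```bash
python3 - <<'E'
from h import *
st();need([0.509,0.3485,0.013],np.radians(-10.9))
E
```

```text
t 24.52 tcp [0.5115 0.3471 0.0191] yaw -11.17 tilt [0.0032 0.0044] F [-0.6  0.1 -0.4] open 0.601
shift mm [-2.7 -0.9  6.1] units [-0.0135 -0.0046  0.0305] turn deg [-0.28 -0.13 -0.27] units [-0.0047 -0.0022 -0.0045]
```

Emit:
arm_command(
  motion="-0.014 -0.006 0.032 -0.005 -0.002 -0.004 0.5;-0.003 0 0.005 0 0 0 0.3;0 0 0 0 0 0 0;0 0 0 0 0 0 0;0 0 0 0 0 0 0;0 0 0 0 0 0 0;0 0 0 0 0 0 0",
)

```text
time_s: 25.1
eef_pos: [0.5106, 0.3489, 0.0157]
eef_rot: [-0.001, 0.995, -0.096, 0.002]
wrist_force: [-1.1, 0.2, -1.6]
opening: 0.238
```

```bash
python3 - <<'E'
from h import *
st();need([0.509,0.3485,0.013],np.radians(-10.9))
img,K,P=wcam();cv2.imwrite("pics/w17.png",img[:,:,::-1])
E
```

```text
t 25.1 tcp [0.5106 0.3489 0.0157] yaw -10.97 tilt [0.0048 0.0009] F [-1.1  0.2 -1.6] open 0.238
shift mm [-1.5  0.7  2.7] units [-0.0076  0.0035  0.0136] turn deg [-0.1  -0.26 -0.07] units [-0.0017 -0.0043 -0.0011]
```

View pics/w17.png

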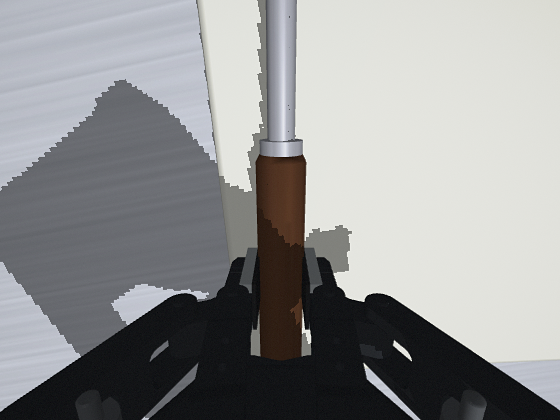

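Emit:
arm_command(
  motion="0 0 -0.1 0 0 0 0;0 0 -0.2 0 0 0 0;0 0 -0.2 0 0 0 0;0 0 -0.15 0 0 -0.1 0;0 0.1 -0.05 0 0 -0.1 0;0.01 0.2 0 0 0 -0.05 0;0.01 0.2 0 0 0 0 0;0.01 0.2 0 0 0 0 0;0.01 0.2 0 0 0 0 0;0.01 0.2 0 0 0 0 0",
)

```text
time_s: 25.98
eef_pos: [0.5308, 0.1303, 0.1625]
eef_rot: [-0.001, 0.999, 0.049, 0.003]
wrist_force: [0.9, 0.3, -2.1]
opening: 0.237
```

```bash
python3 - <<'E'
from h import *
st();need([0.518,-0.1327,0.13],np.radians(4.9))
E
```

```text
t 25.98 tcp [0.5308 0.1303 0.1625] yaw 5.63 tilt [0.0056 0.0016] F [ 0.9  0.3 -2.1] open 0.237
shift mm [-38.8 260.5  32. ] units [-0.1939  1.3027  0.16  ] turn deg [-0.06 -0.33  0.73] units [-0.001  -0.0054  0.0122]
```

Emit:
arm_command(
  motion="-0.03 0.2 0.02 -0.001 -0.005 0.01 0;-0.03 0.2 0.02 0 0 0 0;-0.03 0.2 0.02 0 0 0 0;-0.03 0.2 0.02 0 0 0 0;-0.03 0.2 0.02 0 0 0 0;-0.03 0.2 0.02 0 0 0 0;0 0.02 0 0 0 0 0;0 0 0 0 0 0 0",
)

```text
time_s: 26.65
eef_pos: [0.5158, -0.1309, 0.1403]
eef_rot: [0.002, 0.999, 0.04, 0.003]
wrist_force: [-0.1, 0.2, -1.5]
opening: 0.24
```

```bash
python3 - <<'E'
from h import *
st();need([0.518,-0.1327,0.085],np.radians(4.9))
E
```

```text
t 26.65 tcp [ 0.5158 -0.1309  0.1403] yaw 4.58 tilt [ 0.0067 -0.0036] F [-0.1  0.2 -1.5] open 0.24
shift mm [ 1.7  1.7 55.4] units [0.0084 0.0085 0.2768] turn deg [ 0.24 -0.37 -0.32] units [ 0.0039 -0.0061 -0.0054]
```

Emit:
arm_command(
  motion="0.008 0.008 0.11 0.004 -0.006 -0.005 0;0 0 0.11 0 0 0 0;0 0 0.05 0 0 0 0;0 0 0 0 0 0 0",
)

```text
time_s: 26.98
eef_pos: [0.5192, -0.1316, 0.0865]
eef_rot: [0.0, 0.999, 0.042, 0.002]
wrist_force: [-1.1, 1.1, -1.8]
opening: 0.241
```

```bash
python3 - <<'E'
from h import *
st();need([0.518,-0.1327,0.06],np.radians(4.9))
img,K,P=wcam();cv2.imwrite("pics/w18.png",img[:,:,::-1])
E
```

```text
t 26.98 tcp [ 0.5192 -0.1316  0.0865] yaw 4.83 tilt [ 0.0034 -0.0008] F [-1.1  1.1 -1.8] open 0.241
shift mm [-1.4  1.  26.5] units [-0.0071  0.0049  0.1325] turn deg [ 0.06 -0.19 -0.07] units [ 0.0011 -0.0032 -0.0012]
```

View pics/w18.png

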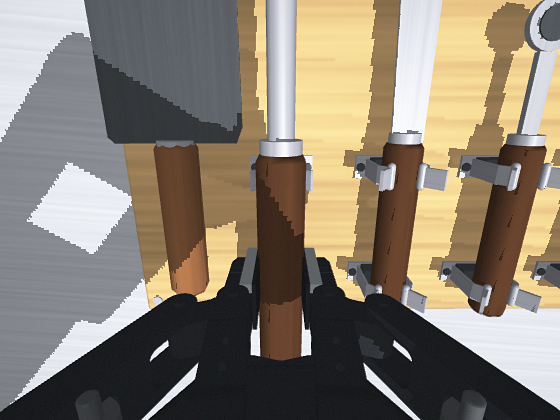

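The pry bar is over the last pair, next to the cleaver, and the cleaver is clear to the left. Descending.

Emit:
arm_command(
  motion="-0.007 0.005 0.07 0 -0.003 0 0;-0.004 0 0.05 0 -0.001 0 0;0 0 0 0 0 0 0",
)

```text
time_s: 27.28
eef_pos: [0.5192, -0.1314, 0.0639]
eef_rot: [0.002, 0.999, 0.044, 0.001]
wrist_force: [0.2, -0.6, -1.9]
opening: 0.241
```

```bash
python3 - <<'E'
from h import *
st();need([0.518,-0.1327,0.034],np.radians(4.9))
E
```

```text
t 27.28 tcp [ 0.5192 -0.1314  0.0639] yaw 5.03 tilt [ 0.0029 -0.003 ] F [ 0.2 -0.6 -1.9] open 0.241
shift mm [-1.4  1.1 29.9] units [-0.0068  0.0055  0.1493] turn deg [ 0.18 -0.15  0.13] units [ 0.0031 -0.0025  0.0021]
```

Emit:
arm_command(
  motion="-0.009 0.005 0.035 0.003 -0.003 0.002 0;-0.005 0 0.035 0.001 -0.002 0 0;-0.004 0 0.035 0.001 -0.002 0 0;-0.004 0 0.035 0.001 -0.002 0 0",
)

```text
time_s: 27.62
eef_pos: [0.5187, -0.1339, 0.0383]
eef_rot: [0.0, 0.999, 0.043, 0.0]
wrist_force: [-0.4, 1.9, 2.9]
opening: 0.24
```

Emit:
arm_command(
  motion="-0.004 -0.003 0.025 0.002 -0.001 0 0;-0.003 0 0.02 0 0 0 0",
)

```text
time_s: 27.78
eef_pos: [0.5179, -0.1334, 0.0308]
eef_rot: [-0.001, 0.999, 0.043, -0.0]
wrist_force: [-20.5, 11.2, 65.0]
opening: 0.237
```

```bash
python3 - <<'E'
from h import *
st();need([0.518,-0.1327,0.034],np.radians(4.9))
E
```

```text
t 27.78 tcp [ 0.5179 -0.1334  0.0308] yaw 4.94 tilt [-0.0008  0.0024] F [-20.5  11.2  65. ] open 0.237
shift mm [ 0.1 -0.7 -3.2] units [ 0.0007 -0.0035 -0.0162] turn deg [-0.14  0.03  0.04] units [-0.0023  0.0006  0.0006]
```

Emit:
arm_command(
  motion="0 0 -0.005 0 0 0 0.55;0 0 0 0 0 0 0.55;0 0 0 0 0 0 0.55;0 0 -0.1 0 0 0 0.55;0 0 -0.2 0 0 0 0.55;0 0 -0.2 0 0 0 0.55;0.1 0.1 -0.15 0 0 0 0.55;0.1 0.1 -0.15 0 0 0 0.55;0.1 0.1 -0.15 0 0 0 0.55;0.1 0.1 -0.15 0 0 0 0.55",
)

```text
time_s: 28.62
eef_pos: [0.5975, -0.2029, 0.2458]
eef_rot: [-0.007, 0.999, 0.044, -0.011]
wrist_force: [1.2, -1.2, 0.4]
opening: 0.558
```

Emit:
arm_command(
  motion="0.08 0.06 0 0 0 0 0.55;0 0 0 0 0 0 0.55;0 0 0 0 0 0 0.55;0 0 0 0 0 0 0.55",
)

```text
time_s: 28.95
eef_pos: [0.6209, -0.2201, 0.2524]
eef_rot: [-0.003, 0.999, 0.043, -0.005]
wrist_force: [-1.4, -0.9, 0.3]
opening: 0.55
```

```bash
python3 - <<'E'
from h import *
st();img,K,P=wcam();np.savez("w19.npz",img=img,K=K,P=P);cv2.imwrite("pics/w19.png",img[:,:,::-1])
c=camera("scene");cv2.imwrite("pics/s19.png",c["img"][:,:,::-1]);np.savez("s19.npz",img=c["img"],K=c["intrinsics"],P=c["pose"])
c=camera("top");cv2.imwrite("pics/t19.png",c["img"][:,:,::-1])
E
```

```text
t 28.95 tcp [ 0.6209 -0.2201  0.2524] yaw 4.89 tilt [-0.011   0.0054] F [-1.4 -0.9  0.3] open 0.55
```

View pics/w19.png

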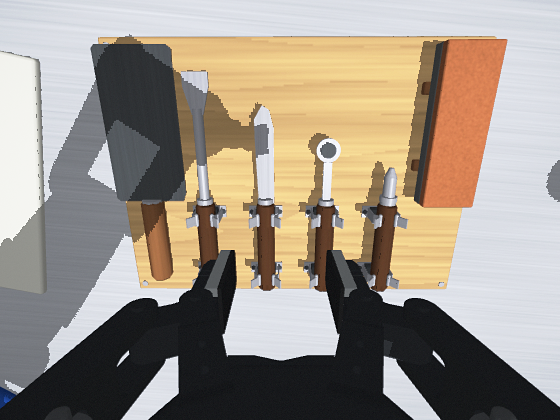

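View pics/s19.png

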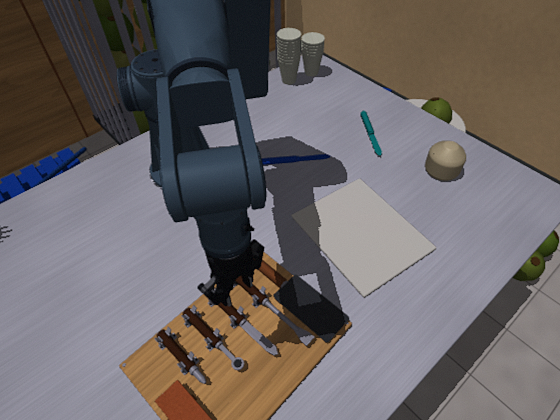

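All four are seated in order: pry bar, knife, scraper, tapper, away from the cleaver. Next is a numeric check in the rack frame.

```bash
python3 - <<'E'
import cv2,numpy as np
a=cv2.imread("pics/w19.png")
cv2.imwrite("pics/w19a.png",cv2.resize(a[185:300,180:410],None,fx=3.4,fy=3.4,interpolation=cv2.INTER_CUBIC))
def cr(x,y,s=40,f=7): return cv2.resize(a[y:y+s,x:x+s],None,fx=f,fy=f,interpolation=cv2.INTER_CUBIC)
cv2.imwrite("pics/w19c.png",np.vstack([np.hstack([cr(85,25),cr(470,20)]),np.hstack([cr(125,260),cr(425,260)])]))
E
```

```text
(no output)
```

View pics/w19a.png

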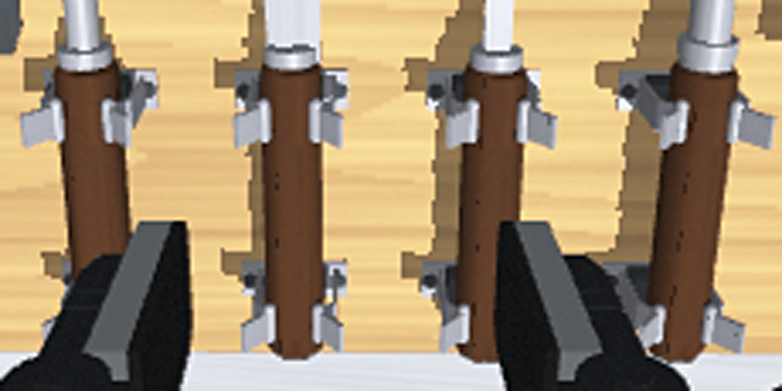

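View pics/w19c.png

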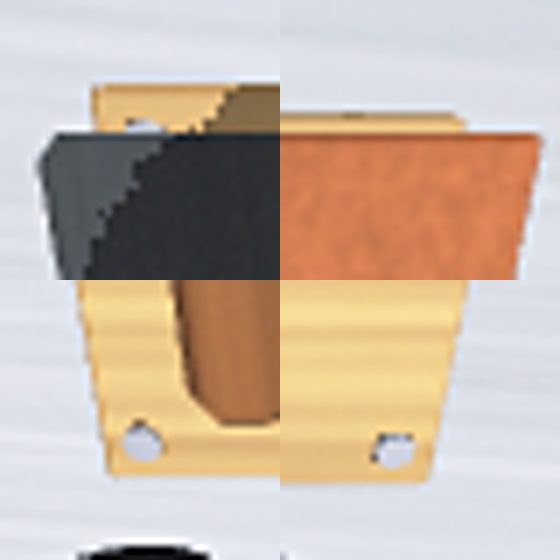

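```bash
python3 - <<'E'
from h import *
from scipy.optimize import least_squares
d=np.load("w19.npz");K,P=d["K"],d["P"]
uv=[(98,37.3),(496.7,36.4),(140,288.3),(446.7,289)]
loc=np.array([(.2,.225),(.2,-.225),(-.13,.225),(-.13,-.225)])
w=np.array([ray(K,P,p,.015)[:2] for p in uv])
def pose(p,l): c,s=np.cos(p[2]),np.sin(p[2]); return l@np.array([[c,s],[-s,c]])+p[:2]
r=least_squares(lambda p:(pose(p,loc)-w).ravel(),[.57,-.24,.08]);p=r.x;print(p,np.load("rack.npy"),np.round(r.fun*1000,1))
c,s=np.cos(p[2]),np.sin(p[2]);Ri=np.array([[c,s],[-s,c]])
F=dict(pry=[(88,68)],knife=[(292,68),(296,358)],scraper=[(497,70),(477,360)],tapper=[(707,70),(675,358)])
tip=dict(pry=(197,71),knife=(264,107),scraper=(328,150),tapper=(391,168))
for n in F:
    q=[Ri@(ray(K,P,(180+u/3.4,185+v/3.4),z)[:2]-p[:2])*1000 for (u,v),z in zip(F[n],(.045,.040))]
    t=Ri@(ray(K,P,tip[n],.04)[:2]-p[:2])*1000
    print(n,"ends",np.round(q,1),"head",np.round(t,1),"ang",round(float(np.arctan2(t[1]-q[0][1],t[0]-q[0][0])),3))
E
```

```text
[ 0.57650351 -0.24046154  0.08511975] [ 0.57684333 -0.24047941  0.08538822] [ 1.   2.2  1.4 -1.8 -1.1  0.5 -1.2 -0.8]
pry ends [[ 10.3 109.3]] head [161.5 108.1] ang -0.008
knife ends [[  10.4   35.8]
 [-114.6   36.4]] head [124.4  36.3] ang 0.005
scraper ends [[   9.7  -38. ]
 [-115.3  -36.5]] head [ 76.5 -37.6] ang 0.005
tapper ends [[   9.8 -113.3]
 [-114.1 -116. ]] head [  55.2 -113.5] ang -0.004
```

The measured places match: origins at x ≈ -50 mm, and y within about 4 mm of the slots. The pry bar's rear clip is hidden by a finger, so I'll take one more look from the side.

Emit:
arm_command(
  motion="-0.1 -0.2 0 0 0 0 0.55;-0.1 -0.2 0 0 0 0 0.55;-0.1 -0.1 0 0 0 0 0.55;0 0 0 0 0 0 0.55",
)

```text
time_s: 29.43
eef_pos: [0.548, -0.1243, 0.2465]
eef_rot: [-0.006, 0.999, 0.042, -0.011]
wrist_force: [1.3, 0.3, -0.1]
opening: 0.552
```

```bash
python3 - <<'E'
from h import *
st();img,K,P=wcam();cv2.imwrite("pics/w20.png",img[:,:,::-1])
E
```

```text
t 29.43 tcp [ 0.548  -0.1243  0.2465] yaw 4.81 tilt [-0.0221  0.011 ] F [ 1.3  0.3 -0.1] open 0.552
```

View pics/w20.png

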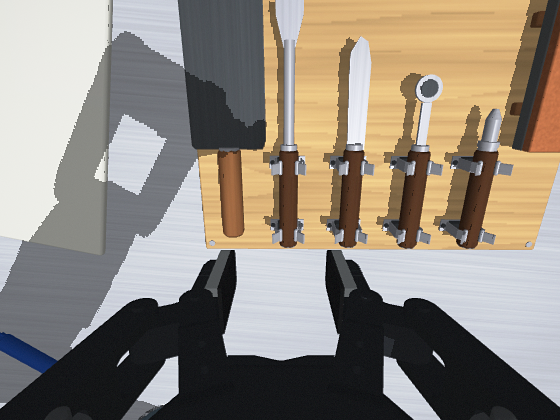

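All eight clips are closed over the handles. The fingers are well clear and nothing else has moved, so I'm handing in.

```bash
python3 - <<'E'
from bench import *
print(hand_in())
E
```

```text
the job is handed in; nothing more can be done
None
```

All four tools are back on the rack, and I handed the job in at about 29 s of the 122 s. Going away from the cleaver, the order is pry bar, knife, scraper, tapper, all heads pointing the same way as the cleaver's blade. `hand_in()` reports no verdict, so these are my own checks.

- **Along the tool:** the handle fronts measure 9.7 to 10.4 mm in the rack frame. That puts each handle's origin near x = -50 mm.
- **Across the row:** pry bar, knife, scraper and tapper measure about 109, 36, -38 and -113 mm. The targets are 112.5, 37.5, -37.5 and -112.5 mm, so the pry bar is furthest off, by about 3 mm. The tapper's rear end read -116 mm.
- **Head angles:** all within 0.01 rad of the rack's x axis.
- **Seating:** each handle was pushed down until the wrist force reached 27 to 65 N on the saddles. The last picture shows all eight clips closed over the handles, but I did not measure the seated height directly.
- **Everything else:** the gripper was open and well clear at hand-in. The cleaver, whetstone, coconut and cup looked unmoved in the pictures, though I did not measure them.

One check disagreed: handle lengths measured from the pictures came out at 124 to 125 mm instead of 120 mm. I put that down to pixel edges and the assumed height. The top camera also read about 4 to 6 mm off the wrist camera in y, and I used the wrist camera.

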